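# Tip a tray of mineral samples into the bench shaker and set it going

## Task

Gather the mineral samples lying loose on the bench onto the white tray beside the one already there, then carry the tray over to the bench shaker and tip it so that the samples slide into the dish. With every sample in the dish, turn the shaker's dial to the green mark, and set the empty tray back level on its black mat; a sample that ends up beside the dish may be placed in directly. Leave the other things on the bench where they are.

Things in the scene. Friction and masses are not known exactly. Their poses are not given: they have to be found in the camera images.
- r1_mid (a point): purple mineral sample, a faceted chunk about 32 mm across and 27 mm high, 15 to 30 g; the point is its centre. Starts on the tray, near the handle end; may be absent.
- r2_mid (a point): orange mineral sample, a faceted chunk about 32 mm across and 30 mm high, 15 to 30 g; the point is its centre. Starts on the tray, near the handle end; may be absent.
- r3_mid (a point): teal green mineral sample, a faceted chunk about 32 mm across and 27 mm high, 15 to 30 g; the point is its centre. Starts loose on or beside a white worksheet (2 mm thick, fixed flat on the bench) between the tray and the shaker; may be absent.
- r4_mid (a point): red mineral sample, a faceted chunk about 32 mm across and 30 mm high, 15 to 30 g; the point is its centre. Starts loose on or beside a white worksheet (2 mm thick, fixed flat on the bench) between the tray and the shaker; may be absent.
- r5_mid (a point): dark blue mineral sample, a faceted chunk about 32 mm across and 27 mm high, 15 to 30 g; the point is its centre. Starts loose on or beside a white worksheet (2 mm thick, fixed flat on the bench) between the tray and the shaker; may be absent.
- r6_mid (a point): yellow mineral sample, a faceted chunk about 32 mm across and 30 mm high, 15 to 30 g; the point is its centre. Starts loose on or beside a white worksheet (2 mm thick, fixed flat on the bench) between the tray and the shaker; may be absent.
- r7_mid (a point): dark grey mineral sample, a faceted chunk about 32 mm across and 27 mm high, 15 to 30 g; the point is its centre. Starts loose on or beside a white worksheet (2 mm thick, fixed flat on the bench) between the tray and the shaker; may be absent.
- tray_handle (a point): Centre of the blue handle block of the white enamel sample tray (0.14 to 0.27 kg): the block is 56 mm long (along x of this frame), 18 mm thick (along y), 42 mm high, its centre 35 mm above the tray's underside. Pinch it firmly across its thickness from above (loaded, the tray weighs up to 0.45 kg). x points from the tray's open lip to the handle, z up from the tray.
- tray_lip (a point): Middle of the open front edge of the tray, on the upper face of its 3 mm floor (3 mm above the underside); same axes as tray_handle, which lies 176 mm further along x and 32 mm higher. The tray's inside runs from here 140 mm along x and 62 mm to either side in y, with 15 mm high walls on the sides and at the handle end and no wall at the lip. The enamel is slippery: samples begin to slide at about 13 to 19 degrees of tilt.
- mat: The tray's black rubber mat, fixed to the bench, 280 mm along its x by 170 mm along its y, 3 mm thick; origin at the centre of its underside. The tray starts on it.
- dish (a point): Centre of the inner floor (18 mm above the bench) of the open dish of the bench shaker, fixed. The dish is 150 mm inside along x and 160 mm along y, walls 10 mm thick, rim 62 mm above this point. The shaker's casing reaches 96 mm from here in +y and about 91 mm in both x directions, and its control console (top 50 mm above the bench) lies on the -y side, from 90 to 205 mm from here.
- dial_grip (a point): On the axis of the shaker's mode dial on top of the console, at the height to grip (87 mm above the bench). The grip is a black upright bar 42 mm long and 14 mm thick, from 71 to 103 mm above the bench; its length lies along x of this frame, the white pointer at the -x end; the frame turns with the dial.
- dial (a joint): Angle of the mode dial (rad), growing clockwise seen from above, from 0 to 1.55; four clicks (detents) at 0, 0.5, 1.0 and 1.5, with three narrow white marks and one broad green mark (14 x 9 mm) on the console around the dial; the green mark is the click at 1.0. It springs into the nearest click when let go; passing a click takes about 0.1 N m or less. Starts at or between clicks below 0.7.
- jar: Bystander, not part of the job: small glass jar with a steel cap, 60 mm wide, 62 mm high; origin at the centre of its underside.
- canister: Bystander, not part of the job: white plastic canister, 36 mm wide, 40 mm high; origin at the centre of its underside.
- beaker: Bystander, not part of the job: small glass beaker, 52 mm wide, 60 mm high; origin at the centre of its underside.
- eraser: Bystander, not part of the job: white eraser, 50 x 22 x 13 mm; origin at the centre of its underside.
There are look-alikes about, which are no part of the job. Several things look just like the part that bears r6_mid: the one meant starts nearest to the robot's base.

How it is judged:
On the way, in this order (a step that is already met when the one before it is completed fails the run):
1. all samples lie on the level tray, let go (x of r1_mid in the frame of tray_lip between -0.01 and 0.15 m and y of r1_mid in the frame of tray_lip between -0.066 and 0.066 m and z of r1_mid in the frame of tray_lip between 0.005 and 0.055 m and x of r2_mid in the frame of tray_lip between -0.01 and 0.15 m and y of r2_mid in the frame of tray_lip between -0.066 and 0.066 m and z of r2_mid in the frame of tray_lip between 0.005 and 0.055 m and x of r3_mid in the frame of tray_lip between -0.01 and 0.15 m and y of r3_mid in the frame of tray_lip between -0.066 and 0.066 m and z of r3_mid in the frame of tray_lip between 0.005 and 0.055 m and x of r4_mid in the frame of tray_lip between -0.01 and 0.15 m and y of r4_mid in the frame of tray_lip between -0.066 and 0.066 m and z of r4_mid in the frame of tray_lip between 0.005 and 0.055 m and x of r5_mid in the frame of tray_lip between -0.01 and 0.15 m and y of r5_mid in the frame of tray_lip between -0.066 and 0.066 m and z of r5_mid in the frame of tray_lip between 0.005 and 0.055 m and x of r6_mid in the frame of tray_lip between -0.01 and 0.15 m and y of r6_mid in the frame of tray_lip between -0.066 and 0.066 m and z of r6_mid in the frame of tray_lip between 0.005 and 0.055 m and x of r7_mid in the frame of tray_lip between -0.01 and 0.15 m and y of r7_mid in the frame of tray_lip between -0.066 and 0.066 m and z of r7_mid in the frame of tray_lip between 0.005 and 0.055 m and angle between tray_lip's own z axis and vertical below 0.1 rad and contact force between the fingers and anything else below 0.5 N), for 0.2 s.
2. the tray is tipped over the dish with samples still on it (angle between tray_lip's own z axis and vertical above 0.15 rad and x of tray_lip in the frame of dish between -0.11 and 0.11 m and y of tray_lip in the frame of dish between -0.11 and 0.11 m and z of tray_lip in the frame of dish above 0.03 m and ((x of r1_mid in the frame of tray_lip between -0.01 and 0.15 m and y of r1_mid in the frame of tray_lip between -0.066 and 0.066 m and z of r1_mid in the frame of tray_lip between 0.005 and 0.055 m) or (x of r2_mid in the frame of tray_lip between -0.01 and 0.15 m and y of r2_mid in the frame of tray_lip between -0.066 and 0.066 m and z of r2_mid in the frame of tray_lip between 0.005 and 0.055 m) or (x of r3_mid in the frame of tray_lip between -0.01 and 0.15 m and y of r3_mid in the frame of tray_lip between -0.066 and 0.066 m and z of r3_mid in the frame of tray_lip between 0.005 and 0.055 m) or (x of r4_mid in the frame of tray_lip between -0.01 and 0.15 m and y of r4_mid in the frame of tray_lip between -0.066 and 0.066 m and z of r4_mid in the frame of tray_lip between 0.005 and 0.055 m) or (x of r5_mid in the frame of tray_lip between -0.01 and 0.15 m and y of r5_mid in the frame of tray_lip between -0.066 and 0.066 m and z of r5_mid in the frame of tray_lip between 0.005 and 0.055 m) or (x of r6_mid in the frame of tray_lip between -0.01 and 0.15 m and y of r6_mid in the frame of tray_lip between -0.066 and 0.066 m and z of r6_mid in the frame of tray_lip between 0.005 and 0.055 m) or (x of r7_mid in the frame of tray_lip between -0.01 and 0.15 m and y of r7_mid in the frame of tray_lip between -0.066 and 0.066 m and z of r7_mid in the frame of tray_lip between 0.005 and 0.055 m))), for 0.05 s.
3. every sample is in the dish (x of r1_mid in the frame of dish between -0.077 and 0.077 m and y of r1_mid in the frame of dish between -0.082 and 0.082 m and z of r1_mid in the frame of dish between 0 and 0.062 m and x of r2_mid in the frame of dish between -0.077 and 0.077 m and y of r2_mid in the frame of dish between -0.082 and 0.082 m and z of r2_mid in the frame of dish between 0 and 0.062 m and x of r3_mid in the frame of dish between -0.077 and 0.077 m and y of r3_mid in the frame of dish between -0.082 and 0.082 m and z of r3_mid in the frame of dish between 0 and 0.062 m and x of r4_mid in the frame of dish between -0.077 and 0.077 m and y of r4_mid in the frame of dish between -0.082 and 0.082 m and z of r4_mid in the frame of dish between 0 and 0.062 m and x of r5_mid in the frame of dish between -0.077 and 0.077 m and y of r5_mid in the frame of dish between -0.082 and 0.082 m and z of r5_mid in the frame of dish between 0 and 0.062 m and x of r6_mid in the frame of dish between -0.077 and 0.077 m and y of r6_mid in the frame of dish between -0.082 and 0.082 m and z of r6_mid in the frame of dish between 0 and 0.062 m and x of r7_mid in the frame of dish between -0.077 and 0.077 m and y of r7_mid in the frame of dish between -0.082 and 0.082 m and z of r7_mid in the frame of dish between 0 and 0.062 m), for 0.2 s.
4. the dial is turned to the green mark (value of joint dial between 0.88 and 1.12 rad), for 0.2 s.
At the end, for the whole second after the job is handed in: Every sample lies inside the dish below its rim, the dial is within 0.12 rad of the green mark (1.0), and the tray stands level (within 0.1 rad) on its mat, with its lip and the centre of its handle both above the mat, all at rest (all of step 3 and all of step 4 and x of tray_lip in the frame of mat between -0.14 and 0.14 m and y of tray_lip in the frame of mat between -0.085 and 0.085 m and z of tray_lip in the frame of mat between 0.002 and 0.012 m and x of tray_handle in the frame of mat between -0.14 and 0.14 m and y of tray_handle in the frame of mat between -0.085 and 0.085 m and z of tray_handle in the frame of mat between 0.028 and 0.048 m and angle between tray_lip's own z axis and vertical below 0.1 rad and velocity of joint dial below 0.1 rad/s); the robot touches nothing.
It fails at once if another thing on the bench (jar, canister, beaker, eraser) is moved more than 50 mm (distance of any of jar, canister, beaker, eraser from where it was at the start of the episode above 0.05 m).
Of r1, r2 only 1 to 1 are there at a start; the rules pass over those that are not, and their reading is None.
Of r3, r4, r5, r6, r7 only 3 to 5 are there at a start; the rules pass over those that are not, and their reading is None.
At some moment in a run one of r3, r4, r5, r6, r7 may be knocked a few centimetres aside while the robot is not near it.
It also fails if it takes over 205 s, if anything falls off the work surface, if the arm or the gripper's body presses on something with over 40 N, if the wrist force passes 120 N, or if a joint passes its speed limit or range.

## Robot

A 7-joint arm with a two-finger parallel gripper is mounted at the origin on the work surface. World frame = base frame: x ahead of the robot, y to its left, z up, the work surface at z = 0. Lengths are in m, angles in rad, forces in N, time in s.
With the tool pointing down it reaches from about 0.4 to 0.85 m from the base axis. Payload 4.5 kg.
Tool frame: the origin (TCP) lies midway between the tips of the shut fingers; the grasp point (between the pads) lies 19 mm behind it; z points along the fingers, y is the line along which they close (so a half turn about z gives the same grasp; the last joint's range is limited). The gripper opens to 88 mm and grips with 3 to 60 N. Pads are 18 mm wide; open, the fingers measure 123 mm over their backs; the gripper's body (75 mm by 187 mm) begins 45 mm behind the grasp point.
Start: joints at [-1.31, 0.689, -0.195, 1.565, 0.157, 0.902, -0.215], TCP at [0.141, 0.609, 0.2] pointing down, gripper open.
Joint ranges: [-3.01, 3.01], [-0.46, 2.08], [-1.47, 1.51], [0.13, 2.56], [-1, 4.14], [0.04, 2.09], [-2.66, 2.66]. Speed limits (rad/s): [2.57, 2.57, 3.14, 3.14, 3.14, 3.14, 3.14].

## Interface

Orientations are given as a unit quaternion [x, y, z, w].
In Python, from plant import r gives the robot as it stands.
- The arm moves only by the tool carry_out, never from a script. Its argument "plan" is a list of rows, each an object with "rot": the turn, a rotation vector about the tool's x, y, z in rad, a list of three; "xyz": the shift along the tool's x, y, z in m, a list of three; "grip": the closure in counts, from 0 (fully open) to 255 (shut). In form: [{"rot": [wx, wy, wz], "xyz": [dx, dy, dz], "grip": grip}, ...]. A call has 1 to 8 rows; each row is the pose to reach, as a shift and turn from the pose commanded when the call began, along the tool's axes at that moment; what a row does not reach only later rows make up. A row lasts 1/12 s, in which the tool goes at most 41.7 mm and 7.16 degrees, less where a joint would pass 70% of its speed; a pose out of reach is approached as far as the arm can. A call with a gripper value outside its range is refused whole. The fingers move at their own pace and stop on an object; "squeeze" is the grip in N (left out, the last holds). Time passes only in rows, so rows that repeat a pose let the fingers close. It gives the time, the measured TCP pose, the force, the opening and the grip force at its end, in the units of the state.
- r.get_state(): the state, without advancing time (a new reading comes with each control period).
- r.snapshot(name): name is "scene" or "top" or "wrist"; returns the picture (384x512x3 uint8, red, green, blue); there is no depth.
- r.camera_params(name): a dict with "fx", "fy", "cx", "cy" (pixels), "position" and "attitude" of the camera in the world; the wrist camera has in their place "hand_eye" (4x4, takes a point from camera to tool coordinates, whose origin is the TCP and whose axes are the flange's). Camera axes: x right, y down, z forward; pixel columns grow to the right and rows downward; lengths in m; the calibration is good to about 2 mm. A picture is of the moment at which its call begins: read the wrist's pose just before it. camera_params takes no time and is no camera call.
- r.finish_job(): hands the job in; it is judged then, once.
The state is a dict: "clock": time; "q": joint angles; "qd": joint speeds; "joint_torque": joint torques, N m; "tool_pos": TCP position; "eef_rot": TCP orientation; "contact_force": force on the tool from outside, world axes, zero at the start; "moment": the same for the moment, N m; "opening": opening from 0.0 (shut) to 1.0 (fully open); "finger_force": force on a finger pad.
Only numpy, scipy, OpenCV 4.12 (cv2) and the standard library are available. Lean on these libraries where they do the work, as an engineer would, in place of code of your own. Each camera call takes 0.05 s, during which the arm holds its last target. There are 200 camera calls.

## Working session

There is one attempt and no reset: what is moved stays moved. The work goes in short steps, Python scripts to look and compute and a tool call to move; the robot and the scene stay as the last step left them, time stands still between calls to the robot, and variables do not carry over. Pictures are saved under pics/ and viewed, at most 14 in all, crops included, and the job is handed in when it is done.

Besides the shell and the picture viewer there is one more tool, called after "Emit:" as a command line: name --argument value ..., lists and objects as JSON in quotes. carry_out: Moves the arm, as the interface text tells. Its arguments: {"type":"object","properties":{"plan":{"type":"array"},"squeeze":{"type":"number"}},"required":["plan"]}

```bash
ls; mkdir -p pics; python3 - <<'E'
from plant import r
import cv2,numpy as np
for n in("top","scene"):
    im=r.snapshot(n); cv2.imwrite(f"pics/{n}0.png",cv2.resize(im[:,:,::-1],(800,600),interpolation=cv2.INTER_CUBIC))
    print(n,r.camera_params(n))
print(r.camera_params("wrist")); s=r.get_state(); print({k:np.round(v,4) for k,v in s.items()})
E
```

```text
pics
top {'fx': 392.1534894373419, 'fy': 392.1534894373419, 'cx': 249.05851929994463, 'cy': 193.50832979501732, 'position': array([ 0.53967474, -0.05084574,  1.22528135]), 'attitude': array([-0.70540707,  0.70820749, -0.01746333,  0.02319579])}
scene {'fx': 361.0276686379913, 'fy': 361.0276686379913, 'cx': 251.46331108378712, 'cy': 190.24049255283728, 'position': array([1.07061581, 0.37604808, 0.59632944]), 'attitude': array([ 0.37483102,  0.81556531, -0.40481828, -0.17457687])}
{'fx': 278.6492689053526, 'fy': 278.6492689053526, 'cx': 259.67954473359526, 'cy': 196.02328945354267, 'hand_eye': array([[ 3.29181135e-04, -9.53376313e-01, -3.01783859e-01,
         7.78958964e-02],
       [ 9.99999936e-01,  2.71930946e-04,  2.31717466e-04,
         3.92079640e-04],
       [-1.38849573e-04, -3.01783916e-01,  9.53376342e-01,
        -1.83803450e-01],
       [ 0.00000000e+00,  0.00000000e+00,  0.00000000e+00,
         1.00000000e+00]])}
{'clock': np.float64(0.1), 'q': array([-1.3102,  0.6899, -0.1945,  1.5662,  0.1573,  0.9025, -0.2151]), 'qd': array([ 0.0022, -0.0022, -0.0001, -0.0023, -0.0004,  0.0009, -0.0006]), 'joint_torque': array([-3.40000e-03, -5.28507e+01, -1.27200e+00, -1.53840e+01,
       -5.27000e-02,  2.00000e-03,  1.00000e-04]), 'tool_pos': array([0.1404, 0.6084, 0.1997]), 'eef_rot': array([ 1.131e-01,  9.936e-01, -8.000e-04, -0.000e+00]), 'contact_force': array([ 0.292 , -0.6902,  0.1098]), 'moment': array([-0.0044,  0.0054, -0.018 ]), 'finger_force': np.float64(0.0), 'opening': np.float64(1.0023)}
```

View pics/top0.png

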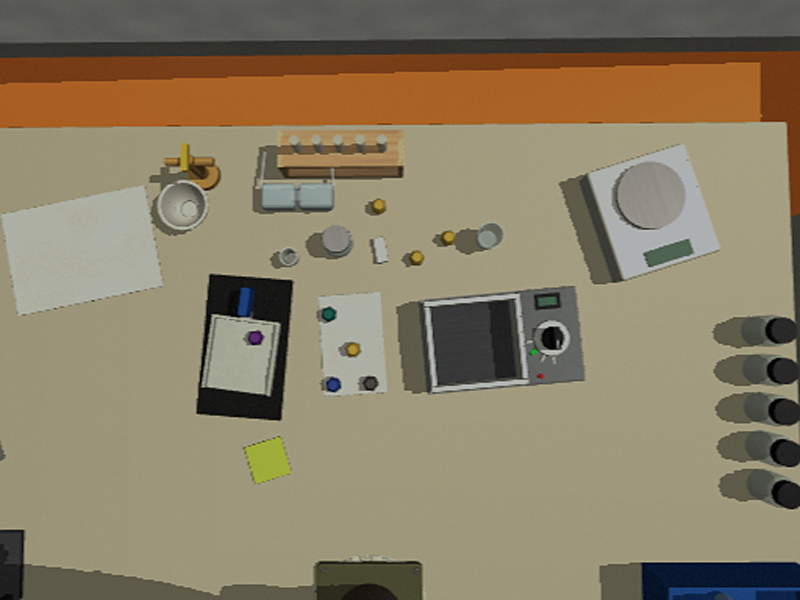

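View pics/scene0.png

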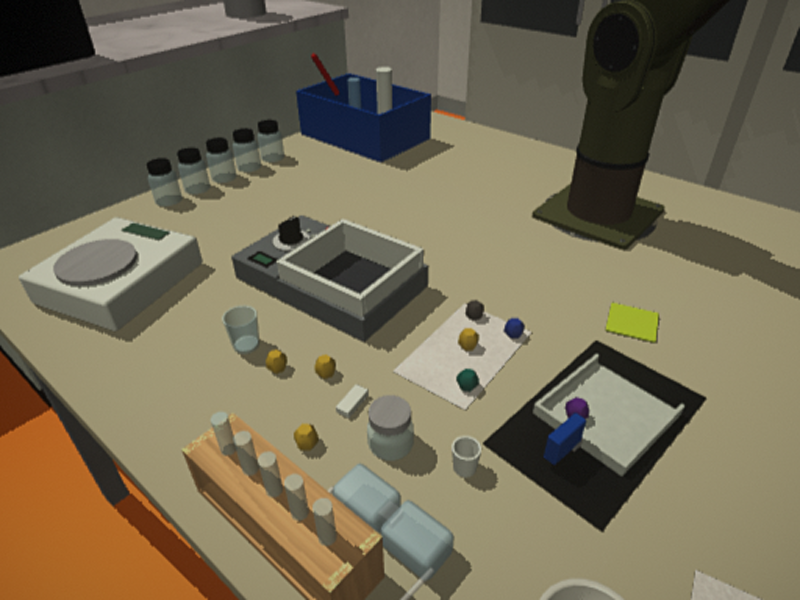

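The top view shows +x up and +y to the left (pixels in the 800x600 picture):
- **Samples:** purple is on the tray at (255,338). Teal (328,314), blue (333,384) and grey (370,383) are loose on the sheet. There is no orange or red one.
- **Yellow candidates:** (352,349), (378,206), (416,258) and (447,238). The base is at the bottom centre, near (368,590), so (352,349) on the worksheet is nearest to it and is r6.

I'll confirm with an enlarged crop and compute the positions.

```bash
cat >h.py <<'E'
import numpy as np,cv2
from scipy.spatial.transform import Rotation as R
from plant import r
def unproj(cam,u,v,z,pose=None):
    c=r.camera_params(cam); d=np.array([(u-c['cx'])/c['fx'],(v-c['cy'])/c['fy'],1])
    if cam=='wrist':
        p,q=pose; T=np.eye(4);T[:3,:3]=R.from_quat(q).as_matrix();T[:3,3]=p; M=T@c['hand_eye']
        A,o=M[:3,:3],M[:3,3]
    else: A,o=R.from_quat(c['attitude']).as_matrix(),c['position']
    d=A@d; return o+d*(z-o[2])/d[2]
def proj(cam,P):
    c=r.camera_params(cam); p=R.from_quat(c['attitude']).inv().apply(np.array(P)-c['position'])
    return c['fx']*p[0]/p[2]+c['cx'],c['fy']*p[1]/p[2]+c['cy']
def down(yaw,tilt=0):
    # tool down; tool y axis at angle yaw from world y (about z); tilt: lip-down turn about tool y
    return R.from_euler('z',yaw)*R.from_euler('y',-tilt)*R.from_quat([0,1,0,0])
def rel(p0,R0,p1,R1):
    "shift and turn in tool axes from pose 0 to 1"
    return np.round(R0.inv().apply(np.array(p1)-p0),4),np.round((R0.inv()*R1).as_rotvec(),3)
def now():
    s=r.get_state(); return np.array(s['tool_pos']),R.from_quat(s['eef_rot']),s
E
python3 - <<'E'
from h import *
k=512/800
pts=dict(teal=(328,314,.015),yellow=(352,349,.017),blue=(333,384,.015),grey=(370,383,.015),purple=(255,338,.021),
 y2=(378,206,.015),y3=(416,258,.015),y4=(447,238,.015),handle=(244.5,291,.059),handle2=(244,313,.059),
 lipL=(203,388,.006),lipR=(268,395,.006),matA=(210,275,.003),matB=(293,281,.003),matC=(281,419,.003),matD=(197,412,.003),
 rimA=(423,302,.08),rimB=(521,294,.08),rimC=(527,384,.08),rimD=(430,391,.08),dial=(552,338,.103),green=(534,352,.05),eraser=(380,250,.013),jar=(337,238,.062))
for n,(u,v,z) in pts.items():
    P=unproj('top',u*k,v*k,z); print(n,P.round(3),'scene px',(np.array(proj('scene',P))/k).round(0), 'dist',np.hypot(*P[:2]).round(3))
im=r.snapshot('top')[:,:,::-1]
a=cv2.resize(im[165:275,115:260],None,fx=5.5,fy=5.5,interpolation=cv2.INTER_CUBIC)[:600,:800]
b=cv2.resize(im[175:260,255:385],None,fx=6,fy=6,interpolation=cv2.INTER_CUBIC)
cv2.imwrite('pics/cropA.png',a);cv2.imwrite('pics/cropB.png',b);print(a.shape,b.shape)
E
```

```text
teal [0.587 0.08  0.015] scene px [468. 380.] dist 0.592
yellow [0.518 0.032 0.017] scene px [469. 339.] dist 0.519
blue [0.449 0.07  0.015] scene px [514. 328.] dist 0.455
grey [ 0.451 -0.003  0.015] scene px [475. 310.] dist 0.451
purple [0.54  0.223 0.021] scene px [578. 408.] dist 0.584
y2 [ 0.802 -0.02   0.015] scene px [307. 437.] dist 0.802
y3 [ 0.697 -0.095  0.015] scene px [326. 366.] dist 0.704
y4 [ 0.737 -0.157  0.015] scene px [277. 361.] dist 0.754
handle [0.63  0.235 0.059] scene px [558. 436.] dist 0.672
handle2 [0.588 0.236 0.059] scene px [575. 415.] dist 0.633
lipL [0.441 0.329 0.006] scene px [683. 411.] dist 0.55
lipR [0.427 0.199 0.006] scene px [597. 362.] dist 0.471
matA [0.667 0.319 0.003] scene px [602. 527.] dist 0.739
matB [0.654 0.152 0.003] scene px [483. 441.] dist 0.671
matC [0.38  0.174 0.003] scene px [595. 339.] dist 0.418
matD [0.394 0.341 0.003] scene px [704. 397.] dist 0.521
rimA [ 0.606 -0.105  0.08 ] scene px [362. 299.] dist 0.615
rimB [ 0.62  -0.288  0.08 ] scene px [275. 259.] dist 0.684
rimC [ 0.453 -0.297  0.08 ] scene px [344. 218.] dist 0.541
rimD [ 0.441 -0.117  0.08 ] scene px [425. 249.] dist 0.456
dial [ 0.538 -0.339  0.103] scene px [292. 218.] dist 0.636
green [ 0.511 -0.318  0.05 ] scene px [314. 241.] dist 0.602
eraser [ 0.714 -0.023  0.013] scene px [353. 397.] dist 0.714
jar [0.731 0.058 0.062] scene px [388. 410.] dist 0.733
(600, 798, 3) (510, 780, 3)
```

View pics/cropA.png

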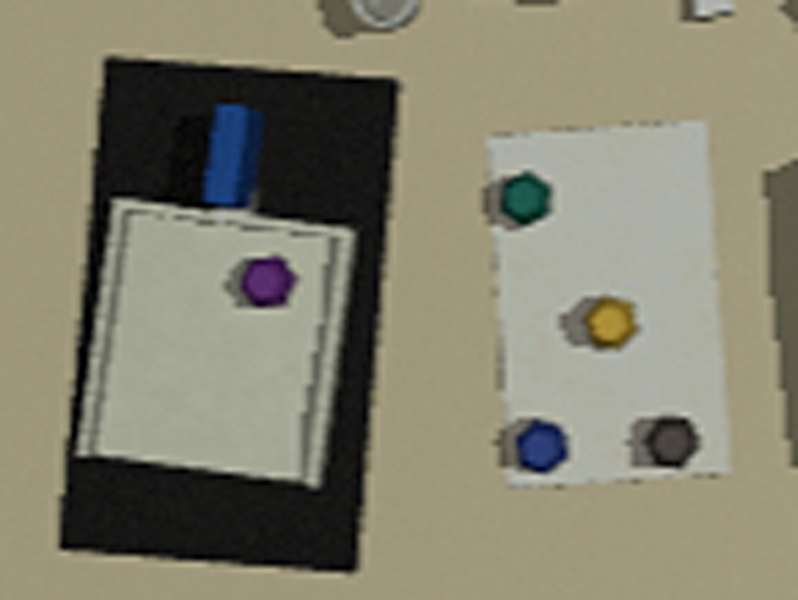

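View pics/cropB.png

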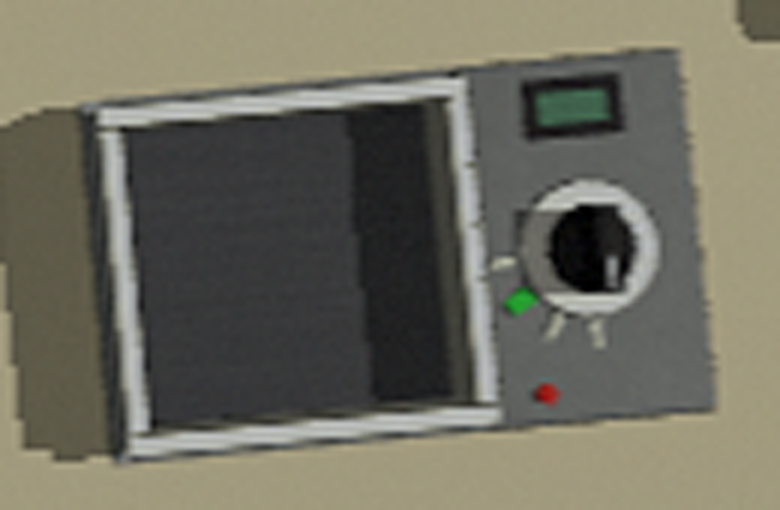

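The crops confirm it. Crop A shows one yellow sample at (610,322), alone on the sheet with teal, blue and grey, 0.52 m from the base. The other yellows are at 0.70 m or more, so this is r6. Purple is on the tray, about x 0.11, y -0.03. Crop B shows the dial pointer near the first white mark and the green mark at (520,300). The back-projected positions agree with the scene picture to a few pixels, and the tray, mat and rim sizes match the description.

```bash
python3 - <<'E'
from h import *
p,Q,s=now()
w=[((.33,.33,.2),down(-.95)),((.5,.06,.2),down(-1.68))]
for a,b in w: print(*rel(p,Q,a,b)); p,Q=np.array(a),b
E
```

```text
[-2.473e-01 -2.288e-01  1.000e-04] [-0.001  0.001  0.723]
[-0.3185 -0.0188  0.    ] [0.   0.   0.73]
```

Emit:
carry_out --plan '[{"rot": [0, 0, 0.72], "xyz": [-0.247, -0.229, 0], "grip": 70}, {"rot": [0, 0, 0.72], "xyz": [-0.247, -0.229, 0], "grip": 70}, {"rot": [0, 0, 0.72], "xyz": [-0.247, -0.229, 0], "grip": 70}, {"rot": [0, 0, 0.72], "xyz": [-0.247, -0.229, 0], "grip": 70}, {"rot": [0, 0, 0.72], "xyz": [-0.247, -0.229, 0], "grip": 70}, {"rot": [0, 0, 0.72], "xyz": [-0.247, -0.229, 0], "grip": 70}, {"rot": [0, 0, 0.72], "xyz": [-0.247, -0.229, 0], "grip": 70}, {"rot": [0, 0, 0.72], "xyz": [-0.247, -0.229, 0], "grip": 70}]' --squeeze 15

```text
clock: 0.82
tool_pos: [0.3284, 0.3315, 0.2004]
eef_rot: [0.456, 0.89, -0.0, 0.0]
contact_force: [0.8, -0.0, -0.5]
opening: 0.724
finger_force: 0.0
```

```bash
python3 - <<'E'
from h import *
p,Q,s=now(); print(p,s['opening'])
print(*rel(p,Q,(.5,.06,.2),down(-1.68)))
E
```

```text
[0.32835654 0.33148419 0.20044922] 0.7242120638310674
[-0.3206 -0.0195  0.0005] [0.    0.    0.734]
```

Emit:
carry_out --plan '[{"rot": [0, 0, 0.734], "xyz": [-0.32, -0.019, 0], "grip": 70}, {"rot": [0, 0, 0.734], "xyz": [-0.32, -0.019, 0], "grip": 70}, {"rot": [0, 0, 0.734], "xyz": [-0.32, -0.019, 0], "grip": 70}, {"rot": [0, 0, 0.734], "xyz": [-0.32, -0.019, 0], "grip": 70}, {"rot": [0, 0, 0.734], "xyz": [-0.32, -0.019, 0], "grip": 70}, {"rot": [0, 0, 0.734], "xyz": [-0.32, -0.019, 0], "grip": 70}, {"rot": [0, 0, 0.734], "xyz": [-0.32, -0.019, 0], "grip": 70}, {"rot": [0, 0, 0.734], "xyz": [-0.32, -0.019, 0], "grip": 70}]'

```text
clock: 1.48
tool_pos: [0.501, 0.0583, 0.2005]
eef_rot: [0.746, 0.666, -0.0, 0.001]
contact_force: [1.3, -0.4, 0.6]
opening: 0.721
finger_force: 0.0
```

```bash
python3 - <<'E'
from h import *
import pickle
p,Q,s=now(); print(p,Q.as_quat())
im=r.snapshot('wrist'); pickle.dump((p,Q.as_quat()),open('pose1.pkl','wb'))
cv2.imwrite('pics/w1.png',cv2.resize(im[:,:,::-1],(800,600),interpolation=cv2.INTER_CUBIC))
E
```

```text
[0.50099841 0.05827854 0.20049342] [ 7.46234388e-01  6.65682459e-01 -1.17229375e-04  1.04260866e-03]
```

View pics/w1.png

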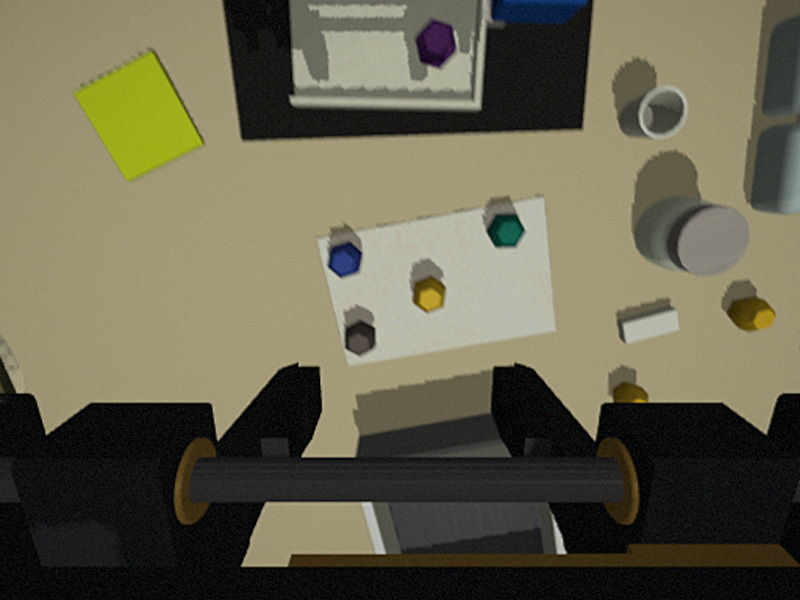

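Wrist view: purple (436,44), teal (506,230), yellow (429,295), blue (345,259), grey (360,338). The tray's -y wall runs from (291,103) at the lip to (480,108).

```bash
python3 - <<'E'
from h import *
import pickle
ps=pickle.load(open('pose1.pkl','rb'));k=.64
for n,(u,v,z) in dict(purple=(436,44,.02),teal=(506,230,.016),yellow=(429,295,.017),blue=(345,259,.016),grey=(360,338,.016),lipR=(291,96,.021),backR=(480,99,.021),matB=(583,128,.003),matC=(242,140,.003)).items():
    print(n,unproj('wrist',u*k,v*k,z,ps).round(3))
p,Q,s=now()
tl=np.array([.434,.264]);th=-.1;X=np.array([np.cos(th),np.sin(th)]);Y=np.array([-X[1],X[0]])
for n,(a,b) in dict(P4=(.09,.038),P1=(.035,-.042),P2=(.035,0.0),P3=(.035,.042)).items(): print(n,(tl+a*X+b*Y).round(3))
print(Q.as_matrix().round(3))
E
```

```text
purple [0.543 0.221 0.02 ]
teal [0.589 0.078 0.016]
yellow [0.519 0.029 0.017]
blue [0.451 0.069 0.016]
grey [ 0.453 -0.005  0.016]
lipR [0.43  0.198 0.021]
backR [0.572 0.18  0.021]
matB [0.658 0.151 0.003]
matC [0.38  0.173 0.003]
P4 [0.527 0.293]
P1 [0.465 0.219]
P2 [0.469 0.261]
P3 [0.473 0.302]
[[ 0.121  0.993  0.005]
 [ 0.993 -0.121 -0.005]
 [-0.005  0.005 -1.   ]]
```

Both measurements agree to 3 mm. First grasp is teal.

Emit:
carry_out --plan '[{"rot": [0, 0, 0], "xyz": [0.03, 0.085, 0.14], "grip": 70}, {"rot": [0, 0, 0], "xyz": [0.03, 0.085, 0.14], "grip": 70}, {"rot": [0, 0, 0], "xyz": [0.03, 0.085, 0.14], "grip": 70}, {"rot": [0, 0, 0], "xyz": [0.03, 0.085, 0.14], "grip": 70}, {"rot": [0, 0, 0], "xyz": [0.03, 0.085, 0.14], "grip": 70}, {"rot": [0, 0, 0], "xyz": [0.03, 0.085, 0.194], "grip": 70}, {"rot": [0, 0, 0], "xyz": [0.03, 0.085, 0.194], "grip": 70}, {"rot": [0, 0, 0], "xyz": [0.03, 0.085, 0.194], "grip": 70}]' --squeeze 15

```text
clock: 2.2
tool_pos: [0.5836, 0.0828, 0.004]
eef_rot: [0.745, 0.667, -0.003, -0.002]
contact_force: [0.6, -0.0, -0.5]
opening: 0.728
finger_force: 0.0
```

Emit:
carry_out --plan '[{"rot": [0, 0, 0], "xyz": [0, 0, 0], "grip": 255}, {"rot": [0, 0, 0], "xyz": [0, 0, 0], "grip": 255}, {"rot": [0, 0, 0], "xyz": [0, 0, 0], "grip": 255}, {"rot": [0, 0, 0], "xyz": [0, 0, 0], "grip": 255}, {"rot": [0, 0, 0], "xyz": [0, 0, 0], "grip": 255}, {"rot": [0, 0, 0], "xyz": [0, 0, 0], "grip": 255}]'

```text
clock: 2.7
tool_pos: [0.5876, 0.083, 0.0073]
eef_rot: [0.745, 0.667, 0.001, 0.0]
contact_force: [-0.2, 0.4, -0.6]
opening: 0.3
finger_force: 0.0
```

Emit:
carry_out --plan '[{"rot": [0, 0, 0], "xyz": [0, 0, 0], "grip": 255}, {"rot": [0, 0, 0], "xyz": [0, 0, 0], "grip": 255}]'

```text
clock: 2.87
tool_pos: [0.5872, 0.083, 0.0066]
eef_rot: [0.745, 0.667, 0.0, 0.0]
contact_force: [-0.4, 0.2, -0.2]
opening: 0.151
finger_force: 0.0
```

```bash
python3 - <<'E'
from h import *
im=r.snapshot('wrist'); im2=r.snapshot('scene')
a=cv2.resize(im[60:300,130:450,::-1],(400,300),interpolation=cv2.INTER_CUBIC)
b=cv2.resize(im2[150:300,230:430,::-1],(400,300),interpolation=cv2.INTER_CUBIC)
c=cv2.resize(r.snapshot('top')[130:280,170:370,::-1],(400,300),interpolation=cv2.INTER_CUBIC)
cv2.imwrite('pics/c2.png',np.vstack([np.hstack([a,b]),np.hstack([c,0*c])]))
print(r.get_state()['opening'])
E
```

```text
0.0086547248949677
```

View pics/c2.png

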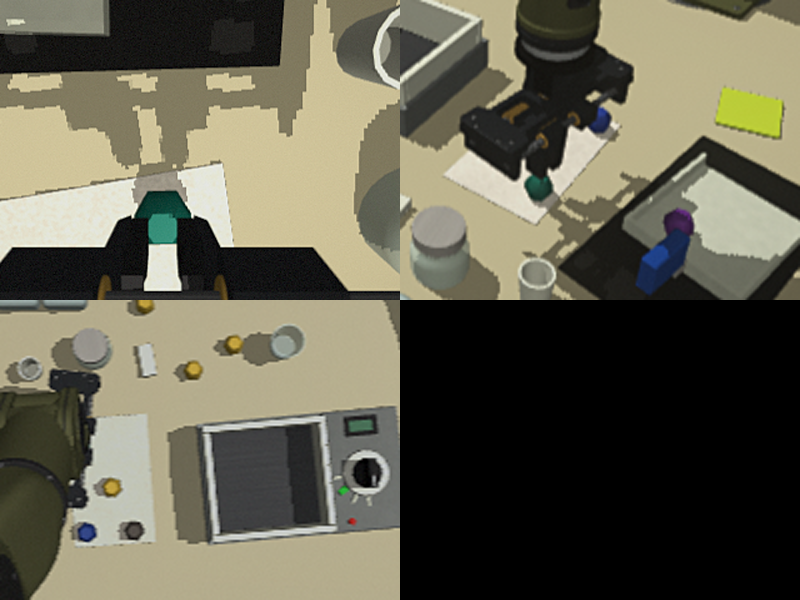

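The grip shut on nothing. The teal sample slipped out on the +y side and stands at crop (163,215), touching the fingertips. I'll measure it again.

```bash
python3 - <<'E'
from h import *
p,Q,s=now(); print(p,Q.as_matrix().round(3))
print(unproj('wrist',260,232,.016,(p,Q.as_quat())), unproj('wrist',260,243,.027,(p,Q.as_quat())))
print(r.camera_params('wrist')['hand_eye'].round(3))
E
```

```text
[0.58703566 0.08294308 0.00634493] [[ 0.11   0.994 -0.   ]
 [ 0.994 -0.11   0.   ]
 [ 0.    -0.    -1.   ]]
[0.58735205 0.08057201 0.016     ] [0.5870363  0.07789127 0.027     ]
[[ 0.    -0.954 -0.301  0.078]
 [ 1.     0.     0.001  0.   ]
 [-0.001 -0.301  0.954 -0.184]
 [ 0.     0.     0.     1.   ]]
```

```bash
python3 - <<'E'
from h import *
p,Q,s=now(); print(s['opening'])
for z in (0,.02,.04):
  for dx in (-.02,0,.02):
    P=Q.apply([dx,0,-z])+p
    u,v=proj('scene',P); print(z,dx,'crop',round((u-250)*4),round((v-190)*4))
im=r.snapshot('scene')[190:290,250:390,::-1]
cv2.imwrite('pics/s3.png',cv2.resize(im,None,fx=4,fy=4,interpolation=cv2.INTER_CUBIC))
E
```

```text
0.0086547248949677
0 -0.02 crop 175 207
0 0 crop 202 226
0 0.02 crop 230 246
0.02 -0.02 crop 177 182
0.02 0 crop 204 201
0.02 0.02 crop 232 220
0.04 -0.02 crop 179 156
0.04 0 crop 207 174
0.04 0.02 crop 235 194
```

View pics/s3.png

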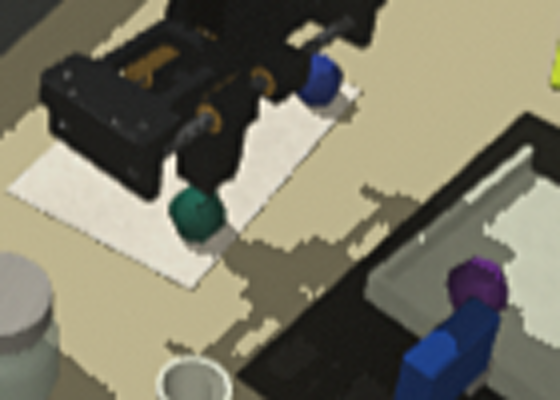

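Emit:
carry_out --plan '[{"rot": [0, 0, 0], "xyz": [0, 0, -0.04], "grip": 255}, {"rot": [0, 0, 0], "xyz": [0, 0, -0.1], "grip": 255}, {"rot": [0, 0, 0], "xyz": [0, 0, -0.1], "grip": 255}, {"rot": [0, 0, 0], "xyz": [0, 0, -0.1], "grip": 70}, {"rot": [0, 0, 0], "xyz": [0, 0, -0.1], "grip": 70}]'

```text
clock: 3.48
tool_pos: [0.5877, 0.0831, 0.1073]
eef_rot: [0.745, 0.667, 0.001, 0.001]
contact_force: [0.6, 0.3, -1.0]
opening: 0.138
finger_force: 0.0
```

```bash
python3 - <<'E'
from h import *
p,Q,s=now(); print(p,s['opening'])
im=r.snapshot('wrist'); print(Q.as_matrix().round(3))
cv2.imwrite('pics/w4.png',cv2.resize(im[100:340,100:420,::-1],(800,600),interpolation=cv2.INTER_CUBIC))
E
```

```text
[0.58772702 0.08308443 0.10734013] 0.1377041794407746
[[ 0.11   0.994  0.002]
 [ 0.994 -0.11   0.001]
 [ 0.001  0.002 -1.   ]]
```

View pics/w4.png

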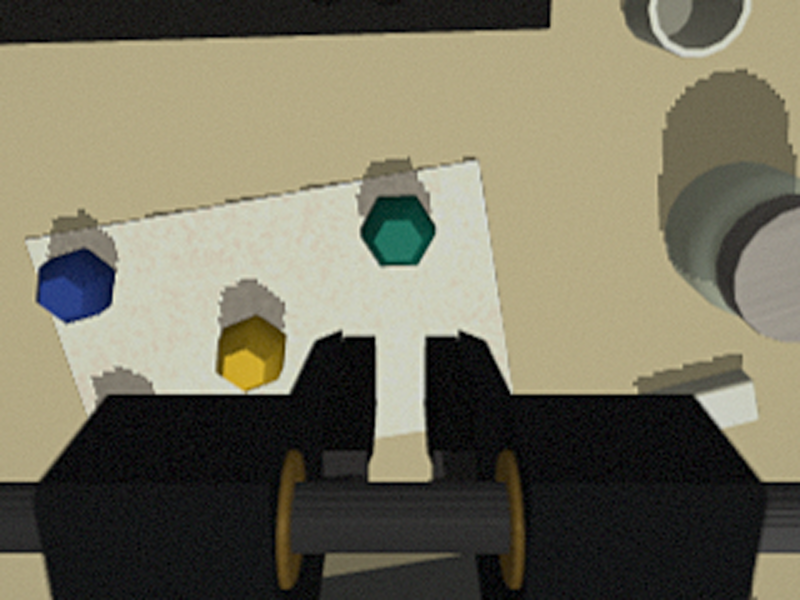

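Teal (crop 397,232) has not moved, so the fingers shut above it. The finger edges in this picture and the last show the real tips about 2 cm above the nominal TCP. I'll go lower in small steps with the force watched, turned 30° so the pads meet flats.

Emit:
carry_out --plan '[{"rot": [0, 0, 0.12], "xyz": [-0.005, 0, 0], "grip": 70}, {"rot": [0, 0, 0.24], "xyz": [-0.005, 0, 0.02], "grip": 70}, {"rot": [0, 0, 0.36], "xyz": [-0.005, 0, 0.04], "grip": 70}, {"rot": [0, 0, 0.48], "xyz": [-0.005, 0, 0.06], "grip": 70}, {"rot": [0, 0, 0.52], "xyz": [-0.005, 0, 0.08], "grip": 70}, {"rot": [0, 0, 0.52], "xyz": [-0.005, 0, 0.095], "grip": 70}, {"rot": [0, 0, 0.52], "xyz": [-0.005, 0, 0.103], "grip": 70}, {"rot": [0, 0, 0.52], "xyz": [-0.005, 0, 0.105], "grip": 70}]'

```text
clock: 4.2
tool_pos: [0.5841, 0.0777, -0.0014]
eef_rot: [0.891, 0.453, -0.003, -0.001]
contact_force: [0.5, 0.4, 0.2]
opening: 0.721
finger_force: 0.0
```

Emit:
carry_out --plan '[{"rot": [0, 0, 0], "xyz": [0, 0, 0.003], "grip": 70}, {"rot": [0, 0, 0], "xyz": [0, 0, 0.006], "grip": 70}, {"rot": [0, 0, 0], "xyz": [0, 0, 0.006], "grip": 70}]'

```text
clock: 4.45
tool_pos: [0.5867, 0.0779, -0.0045]
eef_rot: [0.891, 0.453, 0.0, -0.0]
contact_force: [-0.7, -0.6, -0.5]
opening: 0.726
finger_force: 0.0
```

Emit:
carry_out --plan '[{"rot": [0, 0, 0], "xyz": [0, 0, 0.003], "grip": 70}, {"rot": [0, 0, 0], "xyz": [0, 0, 0.006], "grip": 70}, {"rot": [0, 0, 0], "xyz": [0, 0, 0.008], "grip": 70}, {"rot": [0, 0, 0], "xyz": [0, 0, 0.008], "grip": 70}]'

```text
clock: 4.78
tool_pos: [0.5863, 0.078, -0.0129]
eef_rot: [0.891, 0.453, -0.0, -0.0]
contact_force: [0.3, -0.3, 0.3]
opening: 0.727
finger_force: 0.0
```

Emit:
carry_out --plan '[{"rot": [0, 0, 0], "xyz": [0, 0, 0], "grip": 255}, {"rot": [0, 0, 0], "xyz": [0, 0, 0], "grip": 255}, {"rot": [0, 0, 0], "xyz": [0, 0, 0], "grip": 255}, {"rot": [0, 0, 0], "xyz": [0, 0, 0], "grip": 255}, {"rot": [0, 0, 0], "xyz": [0, 0, 0], "grip": 255}, {"rot": [0, 0, 0], "xyz": [0, 0, 0], "grip": 255}, {"rot": [0, 0, 0], "xyz": [0, 0, 0], "grip": 255}]'

```text
clock: 5.37
tool_pos: [0.5865, 0.078, -0.0126]
eef_rot: [0.891, 0.453, 0.0, -0.0]
contact_force: [0.1, -0.7, -0.9]
opening: 0.251
finger_force: 11.8
```

Gripped, with the opening at 22 mm and 11.8 N on the pads. So the real tips stay about 2 cm above the reported TCP. Next I place teal at the handle end of the tray.

Emit:
carry_out --plan '[{"rot": [0, 0, 0], "xyz": [0, 0, -0.04], "grip": 255}, {"rot": [0, 0, 0], "xyz": [0, 0, -0.09], "grip": 255}, {"rot": [0, 0, 0], "xyz": [0, 0, -0.09], "grip": 255}, {"rot": [0, 0, -0.12], "xyz": [0.028, -0.034, -0.09], "grip": 255}, {"rot": [0, 0, -0.24], "xyz": [0.056, -0.068, -0.09], "grip": 255}, {"rot": [0, 0, -0.36], "xyz": [0.084, -0.101, -0.09], "grip": 255}, {"rot": [0, 0, -0.48], "xyz": [0.112, -0.135, -0.09], "grip": 255}, {"rot": [0, 0, -0.52], "xyz": [0.139, -0.169, -0.09], "grip": 255}]'

```text
clock: 6.03
tool_pos: [0.534, 0.2815, 0.0775]
eef_rot: [0.743, 0.669, 0.0, -0.0]
contact_force: [0.7, 0.2, -0.0]
opening: 0.245
finger_force: 11.8
```

Emit:
carry_out --plan '[{"rot": [0, 0, 0], "xyz": [0, 0, 0], "grip": 255}, {"rot": [0, 0, 0], "xyz": [0, 0, 0], "grip": 255}, {"rot": [0, 0, 0], "xyz": [0, 0, 0.03], "grip": 255}, {"rot": [0, 0, 0], "xyz": [0, 0, 0.06], "grip": 255}, {"rot": [0, 0, 0], "xyz": [0, 0, 0.075], "grip": 255}, {"rot": [0, 0, 0], "xyz": [0, 0, 0.082], "grip": 255}, {"rot": [0, 0, 0], "xyz": [0, 0, 0.082], "grip": 255}, {"rot": [0, 0, 0], "xyz": [0, 0, 0.082], "grip": 255}]'

```text
clock: 6.7
tool_pos: [0.5355, 0.2786, -0.0042]
eef_rot: [0.745, 0.667, 0.0, 0.0]
contact_force: [-0.6, 0.7, 0.0]
opening: 0.006
finger_force: 0.0
```

Emit:
carry_out --plan '[{"rot": [0, 0, 0], "xyz": [0, 0, 0], "grip": 130}, {"rot": [0, 0, 0], "xyz": [0, 0, 0], "grip": 130}, {"rot": [0, 0, 0], "xyz": [0, 0, 0], "grip": 130}, {"rot": [0, 0, 0], "xyz": [0, 0, 0], "grip": 130}, {"rot": [0, 0, 0], "xyz": [0, 0, -0.04], "grip": 130}, {"rot": [0, 0, 0], "xyz": [0, 0, -0.08], "grip": 130}, {"rot": [0, 0, 0], "xyz": [0, 0, -0.11], "grip": 70}, {"rot": [0, 0, 0], "xyz": [0, 0, -0.11], "grip": 70}]'

```text
clock: 7.37
tool_pos: [0.5389, 0.2815, 0.1118]
eef_rot: [0.745, 0.667, 0.006, 0.001]
contact_force: [0.6, 0.3, -0.0]
opening: 0.584
finger_force: 0.0
```

```bash
python3 - <<'E'
from h import *
p,Q,s=now(); print(p,Q.as_quat().round(3)); print(Q.as_matrix().round(3))
im=r.snapshot('wrist')
c=cv2.resize(im[:,:,::-1],(800,600),interpolation=cv2.INTER_CUBIC)
t=cv2.resize(r.snapshot('top')[165:275,190:260,::-1],(250,393),interpolation=cv2.INTER_CUBIC)
c[:393,:250]=t
cv2.imwrite('pics/w5.png',c)
E
```

```text
[0.53892152 0.28152075 0.11182231] [0.745 0.667 0.006 0.001]
[[ 0.11   0.994  0.01 ]
 [ 0.994 -0.11   0.005]
 [ 0.007  0.01  -1.   ]]
```

View pics/w5.png

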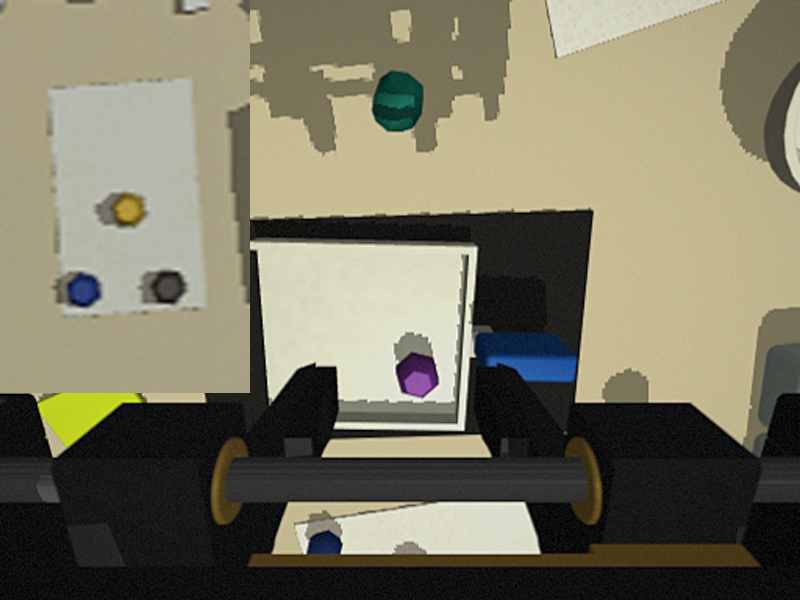

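The teal sample slipped out on the way because the grip was too high on its taper. It now lies on the bench past the mat, at (398,101). The tray is untouched with purple at (417,375). I'll pick teal again deeper, probing for contact with the bench.

```bash
python3 - <<'E'
from h import *
p,Q,s=now(); q=Q.as_quat(); k=.64
P=unproj('wrist',398*k,101*k,.014,(p,q)); print('teal',P)
for n,(u,v,z) in dict(lipR=(272,428,.021),backR=(463,430,.021),backL=(477,243,.021),purple=(417,372,.02),hA=(482,335,.059),hB=(573,338,.059)).items(): print(n,unproj('wrist',u*k,v*k,z,(p,q)).round(3))
print(rel(p,Q,[P[0],P[1],.06],down(-1.68)))
E
```

```text
teal [0.54437383 0.39625166 0.014     ]
lipR [0.431 0.194 0.021]
backR [0.566 0.177 0.021]
backL [0.584 0.31  0.021]
purple [0.538 0.226 0.02 ]
hA [0.578 0.264 0.059]
hB [0.63  0.256 0.059]
(array([ 0.1161, -0.004 ,  0.0473]), array([ 0.003, -0.002, -0.001]))
```

Emit:
carry_out --plan '[{"rot": [0, 0, 0], "xyz": [0.04, -0.002, 0], "grip": 70}, {"rot": [0, 0, 0], "xyz": [0.08, -0.004, 0], "grip": 70}, {"rot": [0, 0, 0], "xyz": [0.116, -0.004, 0.03], "grip": 70}, {"rot": [0, 0, 0], "xyz": [0.116, -0.004, 0.06], "grip": 70}, {"rot": [0, 0, 0], "xyz": [0.116, -0.004, 0.09], "grip": 70}, {"rot": [0, 0, 0], "xyz": [0.116, -0.004, 0.115], "grip": 70}, {"rot": [0, 0, 0], "xyz": [0.116, -0.004, 0.125], "grip": 70}, {"rot": [0, 0, 0], "xyz": [0.116, -0.004, 0.125], "grip": 70}]' --squeeze 25

```text
clock: 8.13
tool_pos: [0.5404, 0.3934, -0.0236]
eef_rot: [0.745, 0.667, -0.004, -0.0]
contact_force: [0.4, 0.3, -0.8]
opening: 0.73
finger_force: 0.0
```

Emit:
carry_out --plan '[{"rot": [0, 0, 0], "xyz": [0, 0, 0.002], "grip": 70}, {"rot": [0, 0, 0], "xyz": [0, 0, 0.004], "grip": 70}, {"rot": [0, 0, 0], "xyz": [0, 0, 0.004], "grip": 70}]'

```text
clock: 8.38
tool_pos: [0.5444, 0.3959, -0.0222]
eef_rot: [0.745, 0.667, 0.001, 0.0]
contact_force: [0.4, 0.3, 0.8]
opening: 0.723
finger_force: 0.0
```

Emit:
carry_out --plan '[{"rot": [0, 0, 0], "xyz": [0, 0, 0.002], "grip": 70}, {"rot": [0, 0, 0], "xyz": [0, 0, 0.003], "grip": 70}, {"rot": [0, 0, 0], "xyz": [0, 0, 0.003], "grip": 70}]'

```text
clock: 8.63
tool_pos: [0.5436, 0.3956, -0.0261]
eef_rot: [0.745, 0.667, 0.0, -0.0]
contact_force: [0.2, 0.1, 0.0]
opening: 0.726
finger_force: 0.0
```

Emit:
carry_out --plan '[{"rot": [0, 0, 0], "xyz": [0, 0, -0.003], "grip": 70}, {"rot": [0, 0, 0], "xyz": [0, 0, -0.003], "grip": 255}, {"rot": [0, 0, 0], "xyz": [0, 0, -0.003], "grip": 255}, {"rot": [0, 0, 0], "xyz": [0, 0, -0.003], "grip": 255}, {"rot": [0, 0, 0], "xyz": [0, 0, -0.003], "grip": 255}, {"rot": [0, 0, 0], "xyz": [0, 0, -0.003], "grip": 255}, {"rot": [0, 0, 0], "xyz": [0, 0, -0.003], "grip": 255}]'

```text
clock: 9.22
tool_pos: [0.5435, 0.3955, -0.0236]
eef_rot: [0.745, 0.667, 0.0, 0.0]
contact_force: [-0.2, -0.3, 0.1]
opening: 0.35
finger_force: 25.0
```

```bash
python3 - <<'E'
from h import *
p,Q,s=now(); print(p,s['opening'],s['finger_force'],s['contact_force'])
a=cv2.resize(r.snapshot('wrist')[100:340,100:420,::-1],(400,300),interpolation=cv2.INTER_CUBIC)
u,v=map(int,proj('scene',p)); print(u,v)
b=cv2.resize(r.snapshot('scene')[v-60:v+40,max(u-70,0):u+63,::-1],(400,300),interpolation=cv2.INTER_CUBIC)
cv2.imwrite('pics/c6.png',np.hstack([a,b]))
E
```

```text
[ 0.54348941  0.39545445 -0.0235849 ] 0.3504600653591178 25.00047262525186 [-0.18904791 -0.29686712  0.13483933]
449 323
```

View pics/c6.png

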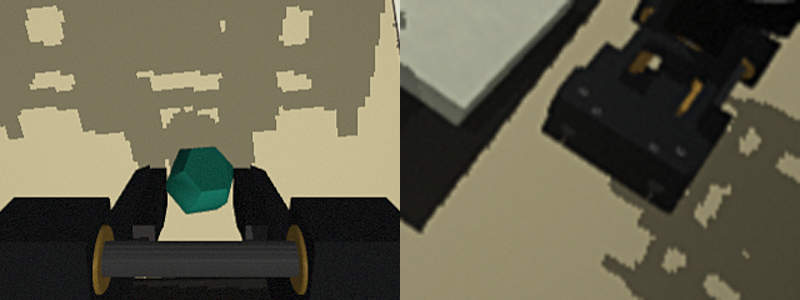

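Firm grip on the full width, opening 31 mm at 25 N. So the finger tips end roughly 3 cm above the reported TCP, and about -0.024 is the right grasp height. Lifting, moving over and placing.

Emit:
carry_out --plan '[{"rot": [0, 0, 0], "xyz": [0, 0, -0.03], "grip": 255}, {"rot": [0, 0, 0], "xyz": [0, 0, -0.07], "grip": 255}, {"rot": [0, 0, 0], "xyz": [-0.02, 0, -0.08], "grip": 255}, {"rot": [0, 0, 0], "xyz": [-0.05, 0, -0.08], "grip": 255}, {"rot": [0, 0, 0], "xyz": [-0.08, 0, -0.08], "grip": 255}, {"rot": [0, 0, 0], "xyz": [-0.106, 0, -0.08], "grip": 255}, {"rot": [0, 0, 0], "xyz": [-0.106, 0, -0.08], "grip": 255}, {"rot": [0, 0, 0], "xyz": [-0.106, 0, -0.08], "grip": 255}]'

```text
clock: 9.98
tool_pos: [0.532, 0.288, 0.0566]
eef_rot: [0.746, 0.666, -0.0, 0.0]
contact_force: [0.4, 0.2, -0.3]
opening: 0.348
finger_force: 25.0
```

Emit:
carry_out --plan '[{"rot": [0, 0, 0], "xyz": [0, 0, 0.03], "grip": 255}, {"rot": [0, 0, 0], "xyz": [0, 0, 0.055], "grip": 255}, {"rot": [0, 0, 0], "xyz": [0, 0, 0.068], "grip": 255}, {"rot": [0, 0, 0], "xyz": [0, 0, 0.071], "grip": 255}, {"rot": [0, 0, 0], "xyz": [0, 0, 0.071], "grip": 255}, {"rot": [0, 0, 0], "xyz": [0, 0, 0.071], "grip": 255}]'

```text
clock: 10.48
tool_pos: [0.5324, 0.291, -0.0139]
eef_rot: [0.745, 0.667, 0.001, 0.0]
contact_force: [0.6, 0.5, 0.3]
opening: 0.35
finger_force: 25.0
```

Emit:
carry_out --plan '[{"rot": [0, 0, 0], "xyz": [0, 0, 0], "grip": 120}, {"rot": [0, 0, 0], "xyz": [0, 0, 0], "grip": 120}, {"rot": [0, 0, 0], "xyz": [0, 0, 0], "grip": 120}, {"rot": [0, 0, 0], "xyz": [0, 0, 0], "grip": 120}, {"rot": [0, 0, 0], "xyz": [0, 0, -0.04], "grip": 120}, {"rot": [0, 0, 0], "xyz": [0, 0, -0.08], "grip": 120}, {"rot": [0, 0, 0], "xyz": [0, 0, -0.1], "grip": 70}, {"rot": [0, 0, 0], "xyz": [0, 0, -0.1], "grip": 70}]'

```text
clock: 11.15
tool_pos: [0.5353, 0.2916, 0.0905]
eef_rot: [0.745, 0.667, 0.005, 0.001]
contact_force: [-0.6, -0.1, 0.3]
opening: 0.654
finger_force: 0.0
```

```bash
cat >>h.py <<'E'
HUE=dict(teal=(78,98,90,30),yellow=(18,30,120,80),blue=(108,128,100,40),purple=(138,160,80,40))
def find(cam,z=.016,show=True):
    p,Q,s=now(); im=r.snapshot(cam); h=cv2.cvtColor(im,cv2.COLOR_RGB2HSV); out={}
    for n,(a,b,S,V) in HUE.items():
        m=cv2.inRange(h,(a,S,V),(b,255,255)); c,_,st,ce=cv2.connectedComponentsWithStats(m)
        out[n]=[(int(st[i,4]),ce[i].round(0).tolist(),unproj(cam,*ce[i],z,(p,Q.as_quat())).round(3)[:2].tolist()) for i in range(1,c) if st[i,4]>25]
    return p,Q,s,out,im
E
python3 - <<'E'
from h import *
for c in('wrist','top'):
    p,Q,s,o,im=find(c); print(c,p.round(4),s['opening']); [print(n,v) for n,v in o.items()]
print(Q.as_matrix().round(3))
E
```

```text
wrist [0.5353 0.2916 0.0905] 0.6538345621007554
teal [(801, [226.0, 194.0], [0.504, 0.294])]
yellow [(268, [128.0, 310.0], [0.377, 0.173]), (181, [392.0, 312.0], [0.669, 0.136])]
blue [(80, [325.0, 231.0], [0.598, 0.244]), (837, [360.0, 246.0], [0.633, 0.223])]
purple [(633, [272.0, 257.0], [0.542, 0.221])]
top [0.5336 0.291  0.0881] 0.6978841831402158
teal [(75, [138.0, 229.0], [0.5, 0.301])]
yellow [(344, [127.0, 107.0], [0.882, 0.34]), (42, [109.0, 103.0], [0.896, 0.397]), (55, [242.0, 131.0], [0.804, -0.021]), (53, [287.0, 151.0], [0.74, -0.159]), (53, [267.0, 164.0], [0.7, -0.096]), (61, [226.0, 223.0], [0.519, 0.032])]
blue [(171, [157.0, 193.0], [0.613, 0.245]), (59, [213.0, 246.0], [0.449, 0.07]), (2231, [462.0, 371.0], [0.073, -0.677])]
purple [(61, [163.0, 216.0], [0.542, 0.224])]
[[ 0.11   0.994  0.005]
 [ 0.994 -0.11   0.003]
 [ 0.003  0.005 -1.   ]]
```

Teal is on the tray at tray coordinates about (0.06, 0.04), and nothing else moved: yellow (0.519,0.031), blue (0.449,0.070), purple (0.542,0.222). Next is yellow.

Emit:
carry_out --plan '[{"rot": [0, 0, 0], "xyz": [-0.04, 0.002, 0], "grip": 70}, {"rot": [0, 0, 0], "xyz": [-0.08, 0.004, 0], "grip": 70}, {"rot": [0, 0, 0], "xyz": [-0.12, 0.006, 0], "grip": 70}, {"rot": [0, 0, 0], "xyz": [-0.16, 0.008, 0], "grip": 70}, {"rot": [0, 0, 0], "xyz": [-0.2, 0.01, 0], "grip": 70}, {"rot": [0, 0, 0], "xyz": [-0.235, 0.012, 0], "grip": 70}, {"rot": [0, 0, 0], "xyz": [-0.257, 0.013, 0], "grip": 70}, {"rot": [0, 0, 0], "xyz": [-0.257, 0.013, 0], "grip": 70}]'

```text
clock: 11.92
tool_pos: [0.5143, 0.0258, 0.0842]
eef_rot: [0.748, 0.664, -0.003, 0.0]
contact_force: [0.3, -0.1, -1.6]
opening: 0.725
finger_force: 0.0
```

Emit:
carry_out --plan '[{"rot": [0, 0, 0], "xyz": [0, 0, 0], "grip": 70}, {"rot": [0, 0, 0], "xyz": [0, 0, 0.04], "grip": 70}, {"rot": [0, 0, 0], "xyz": [0, 0, 0.075], "grip": 70}, {"rot": [0, 0, 0], "xyz": [0, 0, 0.1], "grip": 70}, {"rot": [0, 0, 0], "xyz": [0, 0, 0.108], "grip": 70}, {"rot": [0, 0, 0], "xyz": [0, 0, 0.11], "grip": 70}, {"rot": [0, 0, 0], "xyz": [0, 0, 0.11], "grip": 70}]'

```text
clock: 12.5
tool_pos: [0.5162, 0.0345, -0.0248]
eef_rot: [0.744, 0.668, -0.0, -0.001]
contact_force: [-0.3, -0.6, 0.1]
opening: 0.725
finger_force: 0.0
```

Emit:
carry_out --plan '[{"rot": [0, 0, 0], "xyz": [0, 0, 0], "grip": 255}, {"rot": [0, 0, 0], "xyz": [0, 0, 0], "grip": 255}, {"rot": [0, 0, 0], "xyz": [0, 0, 0], "grip": 255}, {"rot": [0, 0, 0], "xyz": [0, 0, 0], "grip": 255}, {"rot": [0, 0, 0], "xyz": [0, 0, 0], "grip": 255}, {"rot": [0, 0, 0], "xyz": [0, 0, 0], "grip": 255}, {"rot": [0, 0, 0], "xyz": [0, 0, 0], "grip": 255}]'

```text
clock: 13.08
tool_pos: [0.5169, 0.0333, -0.024]
eef_rot: [0.745, 0.667, 0.0, 0.0]
contact_force: [-0.1, -0.1, 6.8]
opening: 0.339
finger_force: 25.1
```

Emit:
carry_out --plan '[{"rot": [0, 0, 0], "xyz": [0, 0, -0.03], "grip": 255}, {"rot": [0, 0, 0], "xyz": [0, 0, -0.07], "grip": 255}, {"rot": [0, 0, 0], "xyz": [0.03, -0.005, -0.085], "grip": 255}, {"rot": [0, 0, 0], "xyz": [0.07, -0.01, -0.085], "grip": 255}, {"rot": [0, 0, 0], "xyz": [0.11, -0.016, -0.085], "grip": 255}, {"rot": [0, 0, 0], "xyz": [0.15, -0.022, -0.085], "grip": 255}, {"rot": [0, 0, 0], "xyz": [0.19, -0.028, -0.085], "grip": 255}, {"rot": [0, 0, 0], "xyz": [0.221, -0.033, -0.085], "grip": 255}]'

```text
clock: 13.75
tool_pos: [0.5069, 0.2608, 0.0604]
eef_rot: [0.744, 0.668, 0.001, -0.001]
contact_force: [1.1, 0.6, 0.1]
opening: 0.34
finger_force: 25.0
```

Emit:
carry_out --plan '[{"rot": [0, 0, 0], "xyz": [0, 0, 0], "grip": 255}, {"rot": [0, 0, 0], "xyz": [0, 0, 0], "grip": 255}, {"rot": [0, 0, 0], "xyz": [0, 0, 0.03], "grip": 255}, {"rot": [0, 0, 0], "xyz": [0, 0, 0.06], "grip": 255}, {"rot": [0, 0, 0], "xyz": [0, 0, 0.075], "grip": 255}, {"rot": [0, 0, 0], "xyz": [0, 0, 0.078], "grip": 255}, {"rot": [0, 0, 0], "xyz": [0, 0, 0.078], "grip": 255}, {"rot": [0, 0, 0], "xyz": [0, 0, 0.078], "grip": 255}]'

```text
clock: 14.42
tool_pos: [0.5088, 0.2553, -0.0169]
eef_rot: [0.745, 0.667, 0.0, 0.0]
contact_force: [0.6, -0.5, 0.5]
opening: 0.342
finger_force: 25.0
```

Emit:
carry_out --plan '[{"rot": [0, 0, 0], "xyz": [0, 0, 0], "grip": 140}, {"rot": [0, 0, 0], "xyz": [0, 0, 0], "grip": 140}, {"rot": [0, 0, 0], "xyz": [0, 0, 0], "grip": 140}, {"rot": [0, 0, 0], "xyz": [0, 0, -0.03], "grip": 140}, {"rot": [0, 0, 0], "xyz": [0, 0, -0.07], "grip": 140}, {"rot": [0, 0, 0], "xyz": [0, 0, -0.11], "grip": 70}, {"rot": [0, 0, 0], "xyz": [0, 0, -0.11], "grip": 70}, {"rot": [0, 0, 0], "xyz": [0, 0, -0.11], "grip": 70}]'

```text
clock: 15.08
tool_pos: [0.5098, 0.2575, 0.0952]
eef_rot: [0.745, 0.667, 0.003, 0.001]
contact_force: [0.4, -0.1, -0.2]
opening: 0.654
finger_force: 0.0
```

```bash
python3 - <<'E'
from h import *
for c in('wrist','top'):
    p,Q,s,o,im=find(c); print(c,p.round(4),s['opening']); [print(n,v) for n,v in o.items()]
    if c=='top':
        h=cv2.cvtColor(im,cv2.COLOR_RGB2GRAY)[215:262,205:250]; ys,xs=np.where(h<85); print('dark',len(xs),[unproj('top',205+x,215+y,.016).round(3)[:2] for x,y in [(xs.mean(),ys.mean())]])
        cv2.imwrite('pics/t7.png',cv2.resize(im[165:275,115:260,::-1],None,fx=4,fy=4,interpolation=cv2.INTER_CUBIC))
E
```

```text
wrist [0.5098 0.2575 0.0952] 0.6544708916547262
teal [(850, [241.0, 161.0], [0.497, 0.29])]
yellow [(717, [259.0, 197.0], [0.509, 0.252]), (594, [133.0, 308.0], [0.354, 0.138]), (218, [391.0, 311.0], [0.644, 0.1]), (1926, [334.0, 357.0], [0.577, 0.04]), (28, [482.0, 361.0], [0.756, 0.014])]
blue [(1617, [373.0, 209.0], [0.622, 0.227]), (444, [226.0, 344.0], [0.45, 0.075])]
purple [(653, [294.0, 222.0], [0.542, 0.222])]
top [0.5083 0.257  0.0935] 0.6982810218569199
teal []
yellow [(393, [125.0, 107.0], [0.884, 0.346]), (56, [242.0, 131.0], [0.804, -0.021]), (52, [287.0, 151.0], [0.74, -0.16]), (53, [267.0, 164.0], [0.7, -0.096]), (27, [128.0, 209.0], [0.563, 0.334]), (69, [153.0, 226.0], [0.51, 0.256])]
blue [(174, [157.0, 193.0], [0.613, 0.244]), (59, [213.0, 246.0], [0.449, 0.07]), (2238, [462.0, 371.0], [0.073, -0.677])]
purple [(61, [163.0, 216.0], [0.542, 0.224])]
dark 139 [array([0.45 , 0.034])]
```

View pics/t7.png

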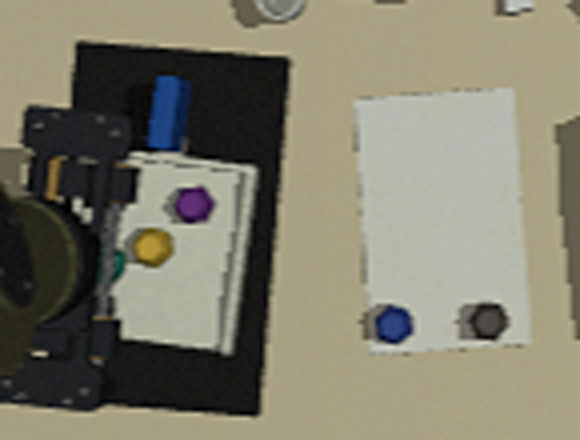

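Yellow is on the tray at (152,246), beside purple and teal. Blue (392,323) and grey (487,320) have not moved. Next is blue.

Emit:
carry_out --plan '[{"rot": [0, 0, 0], "xyz": [-0.035, -0.007, 0], "grip": 70}, {"rot": [0, 0, 0], "xyz": [-0.07, -0.014, 0], "grip": 70}, {"rot": [0, 0, 0], "xyz": [-0.11, -0.022, 0], "grip": 70}, {"rot": [0, 0, 0], "xyz": [-0.15, -0.03, 0], "grip": 70}, {"rot": [0, 0, 0], "xyz": [-0.175, -0.036, 0], "grip": 70}, {"rot": [0, 0, 0], "xyz": [-0.188, -0.038, 0], "grip": 70}, {"rot": [0, 0, 0], "xyz": [-0.188, -0.038, 0.01], "grip": 70}, {"rot": [0, 0, 0], "xyz": [-0.188, -0.038, 0.04], "grip": 70}]'

```text
clock: 15.85
tool_pos: [0.4506, 0.0726, 0.0533]
eef_rot: [0.746, 0.666, 0.001, 0.001]
contact_force: [0.5, 0.9, -1.3]
opening: 0.725
finger_force: 0.0
```

Emit:
carry_out --plan '[{"rot": [0, 0, 0], "xyz": [0, 0, 0.03], "grip": 70}, {"rot": [0, 0, 0], "xyz": [0, 0, 0.06], "grip": 70}, {"rot": [0, 0, 0], "xyz": [0, 0, 0.074], "grip": 70}, {"rot": [0, 0, 0], "xyz": [0, 0, 0.078], "grip": 70}, {"rot": [0, 0, 0], "xyz": [0, 0, 0.078], "grip": 70}]'

```text
clock: 16.27
tool_pos: [0.4507, 0.0742, -0.0245]
eef_rot: [0.745, 0.667, -0.005, -0.003]
contact_force: [0.1, -0.3, -0.5]
opening: 0.727
finger_force: 0.0
```

Emit:
carry_out --plan '[{"rot": [0, 0, 0], "xyz": [0, 0, 0], "grip": 255}, {"rot": [0, 0, 0], "xyz": [0, 0, 0], "grip": 255}, {"rot": [0, 0, 0], "xyz": [0, 0, 0], "grip": 255}, {"rot": [0, 0, 0], "xyz": [0, 0, 0], "grip": 255}, {"rot": [0, 0, 0], "xyz": [0, 0, 0], "grip": 255}, {"rot": [0, 0, 0], "xyz": [0, 0, 0], "grip": 255}, {"rot": [0, 0, 0], "xyz": [0, 0, 0], "grip": 255}]'

```text
clock: 16.85
tool_pos: [0.4524, 0.0745, -0.0219]
eef_rot: [0.745, 0.667, -0.003, -0.002]
contact_force: [0.2, 0.4, -0.4]
opening: 0.33
finger_force: 24.9
```

Emit:
carry_out --plan '[{"rot": [0, 0, 0], "xyz": [0, 0, -0.03], "grip": 255}, {"rot": [0, 0, 0], "xyz": [0, 0, -0.07], "grip": 255}, {"rot": [0, 0, 0], "xyz": [0.03, -0.004, -0.085], "grip": 255}, {"rot": [0, 0, 0], "xyz": [0.07, -0.008, -0.085], "grip": 255}, {"rot": [0, 0, 0], "xyz": [0.11, -0.012, -0.085], "grip": 255}, {"rot": [0, 0, 0], "xyz": [0.135, -0.015, -0.085], "grip": 255}, {"rot": [0, 0, 0], "xyz": [0.148, -0.016, -0.085], "grip": 255}, {"rot": [0, 0, 0], "xyz": [0.148, -0.016, -0.085], "grip": 255}]'

```text
clock: 17.52
tool_pos: [0.4526, 0.2281, 0.0627]
eef_rot: [0.742, 0.67, -0.002, -0.003]
contact_force: [-0.6, -0.4, 0.0]
opening: 0.332
finger_force: 24.9
```

Emit:
carry_out --plan '[{"rot": [0, 0, 0], "xyz": [0, 0, 0], "grip": 255}, {"rot": [0, 0, 0], "xyz": [0, 0, 0.03], "grip": 255}, {"rot": [0, 0, 0], "xyz": [0, 0, 0.06], "grip": 255}, {"rot": [0, 0, 0], "xyz": [0, 0, 0.075], "grip": 255}, {"rot": [0, 0, 0], "xyz": [0, 0, 0.078], "grip": 255}, {"rot": [0, 0, 0], "xyz": [0, 0, 0.078], "grip": 255}, {"rot": [0, 0, 0], "xyz": [0, 0, 0.078], "grip": 255}]'

```text
clock: 18.1
tool_pos: [0.4533, 0.2219, -0.0144]
eef_rot: [0.746, 0.666, -0.003, -0.002]
contact_force: [-0.0, 0.7, -0.1]
opening: 0.329
finger_force: 24.9
```

Emit:
carry_out --plan '[{"rot": [0, 0, 0], "xyz": [0, 0, 0], "grip": 140}, {"rot": [0, 0, 0], "xyz": [0, 0, 0], "grip": 140}, {"rot": [0, 0, 0], "xyz": [0, 0, 0], "grip": 140}, {"rot": [0, 0, 0], "xyz": [0, 0, -0.03], "grip": 140}, {"rot": [0, 0, 0], "xyz": [0, 0, -0.07], "grip": 140}, {"rot": [0, 0, 0], "xyz": [0, 0, -0.11], "grip": 70}, {"rot": [0, 0, 0], "xyz": [0, 0, -0.11], "grip": 70}, {"rot": [0, 0, 0], "xyz": [0, 0, -0.11], "grip": 70}]'

```text
clock: 18.77
tool_pos: [0.4549, 0.2244, 0.0972]
eef_rot: [0.745, 0.667, -0.0, -0.002]
contact_force: [-0.6, 0.5, -0.4]
opening: 0.653
finger_force: 0.0
```

```bash
python3 - <<'E'
from h import *
p,Q,s,o,im=find('wrist'); print(p.round(4),s['opening']); [print(n,v) for n,v in o.items()]
p,Q,s=now();im=r.snapshot('top');
h=cv2.cvtColor(im,cv2.COLOR_RGB2GRAY)[215:262,205:250]; c,l,st,ce=cv2.connectedComponentsWithStats((h<75).astype(np.uint8)); print(p,Q.as_matrix().round(3),'dark',[(st[i,4],unproj('top',205+ce[i][0],215+ce[i][1],.016).round(3)[:2]) for i in range(1,c) if st[i,4]>20])
E
```

```text
[0.4549 0.2244 0.0972] 0.6531188857975394
teal [(967, [298.0, 118.0], [0.498, 0.29])]
yellow [(773, [314.0, 157.0], [0.51, 0.253]), (427, [132.0, 307.0], [0.295, 0.103]), (199, [392.0, 312.0], [0.59, 0.065]), (42, [402.0, 350.0], [0.604, 0.008]), (748, [287.0, 359.0], [0.465, 0.008])]
blue [(1689, [438.0, 166.0], [0.628, 0.23]), (677, [258.0, 199.0], [0.453, 0.217])]
purple [(751, [348.0, 184.0], [0.542, 0.222])]
[0.45363613 0.22413904 0.09568983] [[ 0.109  0.994 -0.006]
 [ 0.994 -0.109  0.001]
 [-0.    -0.006 -1.   ]] dark [(np.int32(60), array([ 0.452, -0.002]))]
```

Blue is down at (0.453,0.217). Next is grey at (0.452,-0.003).

Emit:
carry_out --plan '[{"rot": [0, 0, 0], "xyz": [-0.035, 0.004, 0], "grip": 70}, {"rot": [0, 0, 0], "xyz": [-0.07, 0.008, 0], "grip": 70}, {"rot": [0, 0, 0], "xyz": [-0.11, 0.012, 0], "grip": 70}, {"rot": [0, 0, 0], "xyz": [-0.15, 0.016, 0], "grip": 70}, {"rot": [0, 0, 0], "xyz": [-0.19, 0.02, 0], "grip": 70}, {"rot": [0, 0, 0], "xyz": [-0.21, 0.022, 0], "grip": 70}, {"rot": [0, 0, 0], "xyz": [-0.222, 0.023, 0], "grip": 70}, {"rot": [0, 0, 0], "xyz": [-0.222, 0.023, 0.01], "grip": 70}]'

```text
clock: 19.53
tool_pos: [0.4516, -0.0038, 0.0849]
eef_rot: [0.747, 0.665, -0.004, -0.002]
contact_force: [0.2, 0.4, 0.5]
opening: 0.728
finger_force: 0.0
```

Emit:
carry_out --plan '[{"rot": [0, 0, 0], "xyz": [0, 0, 0.03], "grip": 70}, {"rot": [0, 0, 0], "xyz": [0, 0, 0.065], "grip": 70}, {"rot": [0, 0, 0], "xyz": [0, 0, 0.095], "grip": 70}, {"rot": [0, 0, 0], "xyz": [0, 0, 0.107], "grip": 70}, {"rot": [0, 0, 0], "xyz": [0, 0, 0.109], "grip": 70}, {"rot": [0, 0, 0], "xyz": [0, 0, 0.109], "grip": 70}]'

```text
clock: 20.03
tool_pos: [0.451, 0.0002, -0.0248]
eef_rot: [0.744, 0.669, -0.006, -0.005]
contact_force: [0.5, 0.0, -0.5]
opening: 0.728
finger_force: 0.0
```

Emit:
carry_out --plan '[{"rot": [0, 0, 0], "xyz": [0, 0, 0], "grip": 255}, {"rot": [0, 0, 0], "xyz": [0, 0, 0], "grip": 255}, {"rot": [0, 0, 0], "xyz": [0, 0, 0], "grip": 255}, {"rot": [0, 0, 0], "xyz": [0, 0, 0], "grip": 255}, {"rot": [0, 0, 0], "xyz": [0, 0, 0], "grip": 255}, {"rot": [0, 0, 0], "xyz": [0, 0, 0], "grip": 255}, {"rot": [0, 0, 0], "xyz": [0, 0, 0], "grip": 255}]'

```text
clock: 20.62
tool_pos: [0.453, 0.0003, -0.0221]
eef_rot: [0.745, 0.667, -0.004, -0.003]
contact_force: [-0.6, 0.6, 3.6]
opening: 0.332
finger_force: 25.0
```

Emit:
carry_out --plan '[{"rot": [0, 0, 0], "xyz": [0, 0, -0.03], "grip": 255}, {"rot": [0, 0, 0], "xyz": [0, 0, -0.07], "grip": 255}, {"rot": [0, 0, 0], "xyz": [0.04, -0.005, -0.085], "grip": 255}, {"rot": [0, 0, 0], "xyz": [0.08, -0.009, -0.09], "grip": 255}, {"rot": [0, 0, 0], "xyz": [0.12, -0.013, -0.09], "grip": 255}, {"rot": [0, 0, 0], "xyz": [0.16, -0.018, -0.09], "grip": 255}, {"rot": [0, 0, 0], "xyz": [0.2, -0.022, -0.09], "grip": 255}, {"rot": [0, 0, 0], "xyz": [0.235, -0.026, -0.09], "grip": 255}]'

```text
clock: 21.28
tool_pos: [0.453, 0.2401, 0.0674]
eef_rot: [0.744, 0.668, -0.004, -0.004]
contact_force: [1.4, -0.5, -1.3]
opening: 0.328
finger_force: 24.9
```

Emit:
carry_out --plan '[{"rot": [0, 0, 0], "xyz": [0.028, -0.003, 0], "grip": 255}, {"rot": [0, 0, 0], "xyz": [0.028, -0.003, 0], "grip": 255}, {"rot": [0, 0, 0], "xyz": [0.028, -0.003, 0.03], "grip": 255}, {"rot": [0, 0, 0], "xyz": [0.028, -0.003, 0.06], "grip": 255}, {"rot": [0, 0, 0], "xyz": [0.028, -0.003, 0.08], "grip": 255}, {"rot": [0, 0, 0], "xyz": [0.028, -0.003, 0.083], "grip": 255}, {"rot": [0, 0, 0], "xyz": [0.028, -0.003, 0.083], "grip": 255}, {"rot": [0, 0, 0], "xyz": [0.028, -0.003, 0.083], "grip": 255}]'

```text
clock: 21.95
tool_pos: [0.4536, 0.2643, -0.0149]
eef_rot: [0.745, 0.667, -0.004, -0.003]
contact_force: [-0.3, 0.3, -0.3]
opening: 0.331
finger_force: 24.9
```

Emit:
carry_out --plan '[{"rot": [0, 0, 0], "xyz": [0, 0, 0], "grip": 145}, {"rot": [0, 0, 0], "xyz": [0, 0, 0], "grip": 145}, {"rot": [0, 0, 0], "xyz": [0, 0, 0], "grip": 145}, {"rot": [0, 0, 0], "xyz": [0, 0, -0.03], "grip": 145}, {"rot": [0, 0, 0], "xyz": [0, 0, -0.07], "grip": 145}, {"rot": [0, 0, 0], "xyz": [0, 0, -0.11], "grip": 100}, {"rot": [0, 0, 0], "xyz": [0, 0, -0.13], "grip": 100}, {"rot": [0, 0, 0], "xyz": [0, 0, -0.13], "grip": 100}]'

```text
clock: 22.62
tool_pos: [0.4574, 0.2659, 0.119]
eef_rot: [0.745, 0.667, -0.0, -0.002]
contact_force: [0.7, 1.1, -0.2]
opening: 0.604
finger_force: 0.0
```

```bash
python3 - <<'E'
from h import *
import pickle
p,Q,s,o,im=find('wrist'); print(p.round(4),s['opening']); [print(n,v) for n,v in o.items()]
pickle.dump((p,Q.as_quat()),open('pose8.pkl','wb'))
cv2.imwrite('pics/w8.png',cv2.resize(im[:,:,::-1],(800,600),interpolation=cv2.INTER_CUBIC))
E
```

```text
[0.4574 0.2659 0.119 ] 0.6038954527515631
teal [(737, [296.0, 159.0], [0.498, 0.29])]
yellow [(614, [310.0, 192.0], [0.51, 0.252]), (271, [136.0, 310.0], [0.288, 0.124]), (180, [384.0, 312.0], [0.593, 0.088])]
blue [(1375, [418.0, 203.0], [0.626, 0.227]), (549, [260.0, 229.0], [0.453, 0.216])]
purple [(585, [341.0, 216.0], [0.542, 0.222])]
```

View pics/w8.png

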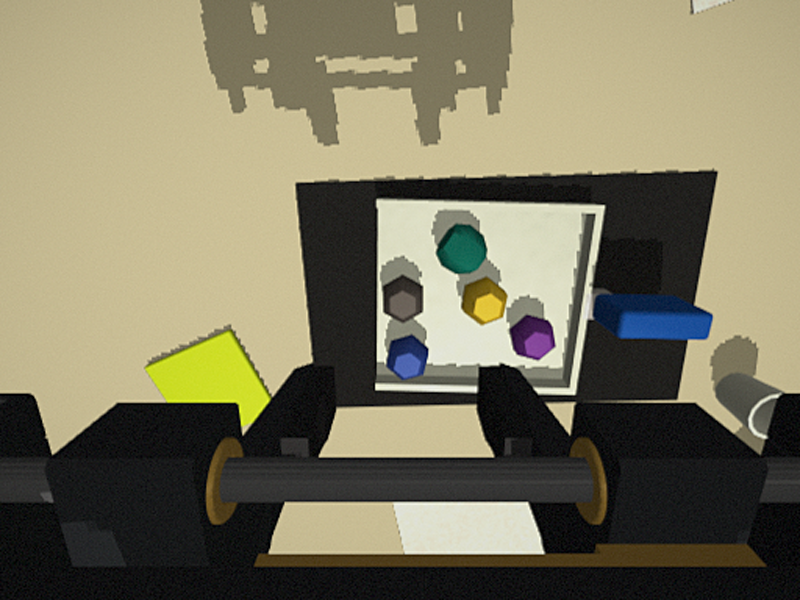

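All five samples (teal 462,248; yellow 485,300; purple 533,338; grey 403,298; blue 408,357) lie inside the tray. The top face of the handle is centred near (664,325).

```bash
python3 - <<'E'
from h import *
import pickle
ps=pickle.load(open('pose8.pkl','rb'));k=.64
for n,(u,v,z) in dict(hc=(664,325,.059),h1=(612,311,.059),h2=(708,314,.059),h3=(712,338,.059),h4=(620,338,.059),lipR=(376,389,.021),backR=(574,396,.021),backL=(604,206,.021),lipL=(377,199,.021),m1=(297,183,.003),m2=(717,171,.003)).items(): print(n,unproj('wrist',u*k,v*k,z,ps).round(3))
print('top',unproj('top',157,193,.045))
p,Q,s=now()
H=(.608,.241,.13)
print(p,rel(p,Q,H,down(-.12)))
E
```

```text
hc [0.609 0.239 0.059]
h1 [0.578 0.251 0.059]
h2 [0.634 0.243 0.059]
h3 [0.638 0.228 0.059]
h4 [0.583 0.234 0.059]
lipR [0.428 0.196 0.021]
backR [0.57  0.175 0.021]
backL [0.588 0.308 0.021]
lipL [0.446 0.328 0.021]
m1 [0.393 0.343 0.003]
m2 [0.669 0.32  0.003]
top [0.61035236 0.2367     0.045     ]
[0.45594164 0.26577148 0.1167465 ] (array([-0.008 ,  0.1538, -0.0143]), array([-0.004, -0.006, -1.56 ]))
```

```bash
python3 - <<'E'
from h import *
p,Q,s=now()
for a,b in [((.53,.252,.12),down(-.83)),((.610,.239,.12),down(-.135))]:
    print(rel(p,Q,a,b)); p,Q=np.array(a),b
E
```

```text
(array([-0.0056,  0.0751, -0.0038]), array([-0.006, -0.004, -0.85 ]))
(array([-0.0636,  0.0503,  0.    ]), array([ 0.   ,  0.   , -0.695]))
```

Emit:
carry_out --plan '[{"rot": [0, 0, -0.12], "xyz": [-0.001, 0.01, -0.004], "grip": 70}, {"rot": [0, 0, -0.24], "xyz": [-0.002, 0.02, -0.004], "grip": 70}, {"rot": [0, 0, -0.36], "xyz": [-0.003, 0.03, -0.004], "grip": 70}, {"rot": [0, 0, -0.48], "xyz": [-0.003, 0.04, -0.004], "grip": 70}, {"rot": [0, 0, -0.6], "xyz": [-0.004, 0.05, -0.004], "grip": 70}, {"rot": [0, 0, -0.72], "xyz": [-0.005, 0.06, -0.004], "grip": 70}, {"rot": [-0.005, -0.004, -0.84], "xyz": [-0.006, 0.075, -0.004], "grip": 70}, {"rot": [-0.006, -0.004, -0.85], "xyz": [-0.006, 0.075, -0.004], "grip": 70}]'

```text
clock: 23.33
tool_pos: [0.5304, 0.2496, 0.1166]
eef_rot: [0.403, 0.915, -0.002, -0.001]
contact_force: [0.5, -0.3, -0.3]
opening: 0.725
finger_force: 0.0
```

Emit:
carry_out --plan '[{"rot": [0, 0, -0.12], "xyz": [-0.012, 0.01, 0], "grip": 70}, {"rot": [0, 0, -0.24], "xyz": [-0.024, 0.02, 0], "grip": 70}, {"rot": [0, 0, -0.36], "xyz": [-0.036, 0.03, 0], "grip": 70}, {"rot": [0, 0, -0.48], "xyz": [-0.048, 0.038, 0], "grip": 70}, {"rot": [0, 0, -0.6], "xyz": [-0.058, 0.046, 0], "grip": 70}, {"rot": [0, 0, -0.695], "xyz": [-0.064, 0.05, 0], "grip": 70}, {"rot": [0, 0, -0.695], "xyz": [-0.064, 0.05, 0], "grip": 70}, {"rot": [0, 0, -0.695], "xyz": [-0.064, 0.05, 0], "grip": 70}]'

```text
clock: 24.0
tool_pos: [0.6071, 0.2372, 0.1162]
eef_rot: [0.07, 0.998, -0.001, -0.003]
contact_force: [-0.7, 0.1, -0.4]
opening: 0.723
finger_force: 0.0
```

```bash
python3 - <<'E'
from h import *
p,Q,s=now(); q=Q.as_quat(); im=r.snapshot('wrist')
print(p,Q.as_matrix().round(3),s['q'].round(2)); print(rel(p,Q,(.610,.239,-.005),down(-.135)))
h=cv2.cvtColor(im,cv2.COLOR_RGB2HSV); m=cv2.inRange(h,(105,120,90),(125,255,255)); ys,xs=np.where(m>0); print(len(xs),xs.mean(),ys.mean(),np.percentile(xs,[2,98]),np.percentile(ys,[2,98]))
print(unproj('wrist',xs.mean(),ys.mean(),.059,(p,q)))
p,Q,s,o,im=find('wrist'); [print(n,v) for n,v in o.items()]
E
```

```text
[0.60705533 0.23717817 0.11616294] [[-0.99   0.14  -0.007]
 [ 0.14   0.99  -0.002]
 [ 0.007 -0.003 -1.   ]] [-0.56  0.84  0.22  1.56 -0.23  0.78  1.19]
(array([-0.0035,  0.0026,  0.1211]), array([-0.003, -0.007, -0.006]))
1676 241.7529832935561 134.13663484486872 [199. 270.] [  9. 226.]
[0.548576   0.23029707 0.059     ]
teal [(998, [301.0, 64.0], [0.496, 0.292])]
yellow [(789, [262.0, 85.0], [0.508, 0.254]), (139, [405.0, 318.0], [0.798, 0.392]), (157, [115.0, 317.0], [0.749, 0.036]), (101, [341.0, 350.0], [0.838, 0.31])]
blue [(1009, [213.0, 24.0], [0.452, 0.217]), (977, [260.0, 198.0], [0.62, 0.236])]
purple [(663, [236.0, 125.0], [0.541, 0.223])]
```

The handle (column 260) is centred between the fingers. Descend and grip firmly.

Emit:
carry_out --plan '[{"rot": [-0.003, -0.007, 0], "xyz": [-0.002, 0, 0.035], "grip": 70}, {"rot": [-0.003, -0.007, 0], "xyz": [-0.002, 0, 0.07], "grip": 70}, {"rot": [-0.003, -0.007, 0], "xyz": [-0.002, 0, 0.1], "grip": 70}, {"rot": [-0.003, -0.007, 0], "xyz": [-0.002, 0, 0.115], "grip": 70}, {"rot": [-0.003, -0.007, 0], "xyz": [-0.002, 0, 0.121], "grip": 70}, {"rot": [-0.003, -0.007, 0], "xyz": [-0.002, 0, 0.121], "grip": 70}, {"rot": [-0.003, -0.007, 0], "xyz": [-0.002, 0, 0.121], "grip": 70}]' --squeeze 55

```text
clock: 24.68
tool_pos: [0.6108, 0.237, -0.0026]
eef_rot: [0.068, 0.998, 0.0, 0.002]
contact_force: [0.1, -0.5, 0.1]
opening: 0.725
finger_force: 0.0
```

Emit:
carry_out --plan '[{"rot": [0, 0, 0], "xyz": [0, 0, 0], "grip": 120}, {"rot": [0, 0, 0], "xyz": [0, 0, 0], "grip": 180}, {"rot": [0, 0, 0], "xyz": [0, 0, 0], "grip": 180}, {"rot": [0, 0, 0], "xyz": [0, 0, 0], "grip": 255}, {"rot": [0, 0, 0], "xyz": [0, 0, 0], "grip": 255}, {"rot": [0, 0, 0], "xyz": [0, 0, 0], "grip": 255}, {"rot": [0, 0, 0], "xyz": [0, 0, 0], "grip": 255}, {"rot": [0, 0, 0], "xyz": [0, 0, 0], "grip": 255}]'

```text
clock: 25.35
tool_pos: [0.6101, 0.2369, -0.0037]
eef_rot: [0.068, 0.998, 0.0, 0.002]
contact_force: [-0.2, 0.7, 1.5]
opening: 0.202
finger_force: 55.0
```

Emit:
carry_out --plan '[{"rot": [0, 0, 0], "xyz": [0, 0, 0], "grip": 255}, {"rot": [0, 0, 0], "xyz": [0, 0, 0], "grip": 255}]'

```text
clock: 25.52
tool_pos: [0.6101, 0.2368, -0.0037]
eef_rot: [0.068, 0.998, 0.0, 0.002]
contact_force: [-0.1, 1.3, 0.6]
opening: 0.2
finger_force: 55.0
```

The handle is gripped at 17.6 mm and 55 N. Next I work out the gentle carry to the dish and the tip about the lip.

```bash
cat > carry.py <<'E'
from h import *
def emit(poses,p,Q,n=8):
    # poses: list of (p,R); print rows per call in axes at call start
    for i in range(0,len(poses),n):
        ch=poses[i:i+n]
        for a,b in ch:
            x,w=rel(p,Q,a,b); print('{"rot":',np.round(w,3).tolist(),', "xyz":',np.round(x,3).tolist(),'}')
        print('--'); p,Q=np.array(ch[-1][0]),ch[-1][1]
G=np.array([.176,0,-.010]) # lip in tool frame
def tcp_for_lip(lip,yaw,tilt):
    Rr=down(yaw,tilt); return np.array(lip)-Rr.apply(G),Rr
E
python3 - <<'E'
from carry import *
p,Q,s=now(); print(p,Q.as_quat().round(4))
p0=p+[0,0,.13]; yaw0=-.136
a,_=tcp_for_lip((.56,-.20,.132),.07,0); print('dump level tcp',a,'tilt check',down(.07,.5).apply([1,0,0]))
N=24; t=np.linspace(0,1,N+1)[1:]; f=t*t*(3-2*t)
print('maxstep',np.diff(np.r_[0,f]).max()*np.linalg.norm(a-p0))
emit([(p0+(a-p0)*x,down(yaw0+.206*x)) for x in f],p0,down(yaw0))
for tl in (0,.2,.4,.6): print(tl,tcp_for_lip((.56,-.2,.115),.07,tl)[0].round(3))
E
```

```text
[ 0.61007486  0.23679992 -0.00366085] [6.790e-02 9.977e-01 1.000e-04 1.600e-03]
dump level tcp [ 0.73556898 -0.18769006  0.122     ] tilt check [-0.87543336 -0.06138062 -0.47942554]
maxstep 0.02760301567086388
{"rot": [0.0, 0.0, -0.001] , "xyz": [-0.001, -0.002, 0.0] }
{"rot": [0.0, 0.0, -0.004] , "xyz": [-0.004, -0.008, 0.0] }
{"rot": [0.0, 0.0, -0.009] , "xyz": [-0.008, -0.017, 0.0] }
{"rot": [0.0, 0.0, -0.015] , "xyz": [-0.014, -0.03, 0.0] }
{"rot": [0.0, 0.0, -0.023] , "xyz": [-0.02, -0.045, 0.0] }
{"rot": [0.0, 0.0, -0.032] , "xyz": [-0.028, -0.063, 0.001] }
{"rot": [0.0, 0.0, -0.042] , "xyz": [-0.037, -0.083, 0.001] }
{"rot": [0.0, 0.0, -0.053] , "xyz": [-0.047, -0.105, 0.001] }
--
{"rot": [0.0, 0.0, -0.012] , "xyz": [-0.009, -0.024, 0.0] }
{"rot": [0.0, 0.0, -0.024] , "xyz": [-0.019, -0.048, 0.0] }
{"rot": [0.0, 0.0, -0.037] , "xyz": [-0.029, -0.074, 0.001] }
{"rot": [0.0, 0.0, -0.05] , "xyz": [-0.038, -0.099, 0.001] }
{"rot": [0.0, 0.0, -0.062] , "xyz": [-0.048, -0.125, 0.001] }
{"rot": [0.0, 0.0, -0.075] , "xyz": [-0.058, -0.15, 0.002] }
{"rot": [0.0, 0.0, -0.087] , "xyz": [-0.068, -0.175, 0.002] }
{"rot": [0.0, 0.0, -0.099] , "xyz": [-0.077, -0.199, 0.002] }
--
{"rot": [0.0, 0.0, -0.011] , "xyz": [-0.006, -0.023, 0.0] }
{"rot": [0.0, 0.0, -0.021] , "xyz": [-0.012, -0.044, 0.0] }
{"rot": [0.0, 0.0, -0.03] , "xyz": [-0.017, -0.063, 0.001] }
{"rot": [0.0, 0.0, -0.038] , "xyz": [-0.022, -0.079, 0.001] }
{"rot": [0.0, 0.0, -0.045] , "xyz": [-0.026, -0.092, 0.001] }
{"rot": [0.0, 0.0, -0.049] , "xyz": [-0.028, -0.102, 0.001] }
{"rot": [0.0, 0.0, -0.052] , "xyz": [-0.03, -0.108, 0.001] }
{"rot": [0.0, 0.0, -0.053] , "xyz": [-0.031, -0.111, 0.001] }
--
0 [ 0.736 -0.188  0.105]
0.2 [ 0.734 -0.188  0.14 ]
0.4 [ 0.726 -0.188  0.174]
0.6 [ 0.711 -0.189  0.206]
```

Emit:
carry_out --plan '[{"rot": [0, 0, 0], "xyz": [0, 0, -0.004], "grip": 255}, {"rot": [0, 0, 0], "xyz": [0, 0, -0.012], "grip": 255}, {"rot": [0, 0, 0], "xyz": [0, 0, -0.024], "grip": 255}, {"rot": [0, 0, 0], "xyz": [0, 0, -0.04], "grip": 255}, {"rot": [0, 0, 0], "xyz": [0, 0, -0.06], "grip": 255}, {"rot": [0, 0, 0], "xyz": [0, 0, -0.08], "grip": 255}, {"rot": [0, 0, 0], "xyz": [0, 0, -0.1], "grip": 255}, {"rot": [0, 0, 0], "xyz": [0, 0, -0.115], "grip": 255}]'

```text
clock: 26.18
tool_pos: [0.6103, 0.2365, 0.114]
eef_rot: [0.068, 0.998, 0.0, 0.003]
contact_force: [0.4, 0.5, -2.8]
opening: 0.197
finger_force: 55.0
```

Emit:
carry_out --plan '[{"rot": [0, 0, 0], "xyz": [0, 0, -0.01], "grip": 255}, {"rot": [0, 0, 0], "xyz": [0, 0, -0.015], "grip": 255}, {"rot": [0, 0, 0], "xyz": [0, 0, -0.015], "grip": 255}]'

```text
clock: 26.43
tool_pos: [0.6102, 0.2367, 0.1276]
eef_rot: [0.068, 0.998, 0.0, 0.002]
contact_force: [-0.1, 0.8, -3.3]
opening: 0.199
finger_force: 55.0
```

```bash
python3 - <<'E'
from h import *
p,Q,s,o,im=find('wrist'); print(p,Q.as_matrix().round(3),s['opening'],s['contact_force'])
cv2.imwrite('pics/w9.png',cv2.resize(im[:,:,::-1],(800,600),interpolation=cv2.INTER_CUBIC))
E
```

```text
[0.61015307 0.23672356 0.12756047] [[-0.991  0.135  0.005]
 [ 0.135  0.991  0.   ]
 [-0.005  0.001 -1.   ]] 0.1987494942591664 [-0.07836149  0.75749785 -3.31192914]
```

View pics/w9.png

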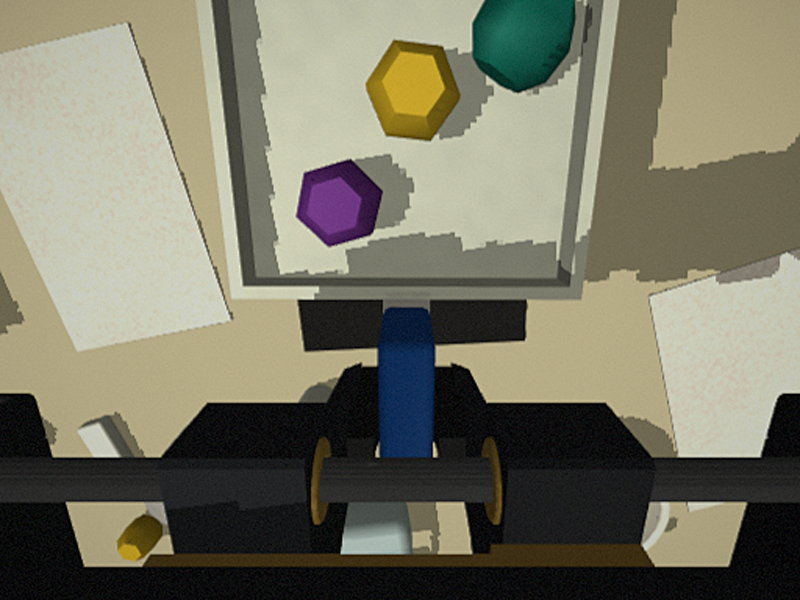

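The tray is held level with purple, yellow and teal in place. Carry it over.

Emit:
carry_out --plan '[{"rot": [0, 0, -0.001], "xyz": [-0.001, -0.002, 0], "grip": 255}, {"rot": [0, 0, -0.004], "xyz": [-0.004, -0.008, 0], "grip": 255}, {"rot": [0, 0, -0.009], "xyz": [-0.008, -0.017, 0], "grip": 255}, {"rot": [0, 0, -0.015], "xyz": [-0.014, -0.03, 0], "grip": 255}, {"rot": [0, 0, -0.023], "xyz": [-0.02, -0.045, 0], "grip": 255}, {"rot": [0, 0, -0.032], "xyz": [-0.028, -0.063, 0], "grip": 255}, {"rot": [0, 0, -0.042], "xyz": [-0.037, -0.083, 0], "grip": 255}, {"rot": [0, 0, -0.053], "xyz": [-0.047, -0.105, 0], "grip": 255}]'

```text
clock: 27.15
tool_pos: [0.6421, 0.1238, 0.126]
eef_rot: [0.041, 0.999, -0.0, 0.001]
contact_force: [0.7, 0.7, -4.0]
opening: 0.197
finger_force: 55.0
```

Emit:
carry_out --plan '[{"rot": [0, 0, -0.012], "xyz": [-0.009, -0.024, 0], "grip": 255}, {"rot": [0, 0, -0.024], "xyz": [-0.019, -0.048, 0], "grip": 255}, {"rot": [0, 0, -0.037], "xyz": [-0.029, -0.074, 0], "grip": 255}, {"rot": [0, 0, -0.05], "xyz": [-0.038, -0.099, 0], "grip": 255}, {"rot": [0, 0, -0.062], "xyz": [-0.048, -0.125, 0], "grip": 255}, {"rot": [0, 0, -0.075], "xyz": [-0.058, -0.15, 0], "grip": 255}, {"rot": [0, 0, -0.087], "xyz": [-0.068, -0.175, 0], "grip": 255}, {"rot": [0, 0, -0.099], "xyz": [-0.077, -0.199, 0], "grip": 255}]'

```text
clock: 27.82
tool_pos: [0.7019, -0.0829, 0.1263]
eef_rot: [-0.007, 1.0, -0.001, 0.001]
contact_force: [-0.1, -0.1, -3.6]
opening: 0.198
finger_force: 55.0
```

Emit:
carry_out --plan '[{"rot": [0, 0, -0.011], "xyz": [-0.006, -0.023, 0], "grip": 255}, {"rot": [0, 0, -0.021], "xyz": [-0.012, -0.044, 0], "grip": 255}, {"rot": [0, 0, -0.03], "xyz": [-0.017, -0.063, 0], "grip": 255}, {"rot": [0, 0, -0.038], "xyz": [-0.022, -0.079, 0], "grip": 255}, {"rot": [0, 0, -0.045], "xyz": [-0.026, -0.092, 0], "grip": 255}, {"rot": [0, 0, -0.049], "xyz": [-0.028, -0.102, 0], "grip": 255}, {"rot": [0, 0, -0.052], "xyz": [-0.03, -0.108, 0], "grip": 255}, {"rot": [0, 0, -0.053], "xyz": [-0.031, -0.111, 0], "grip": 255}]'

```text
clock: 28.48
tool_pos: [0.7343, -0.1912, 0.1263]
eef_rot: [-0.034, 0.999, -0.001, 0.001]
contact_force: [-0.8, 0.2, -3.3]
opening: 0.199
finger_force: 55.0
```

Emit:
carry_out --plan '[{"rot": [0, 0, 0], "xyz": [0, 0, 0], "grip": 255}, {"rot": [0, 0, 0], "xyz": [0, 0, 0], "grip": 255}, {"rot": [0, 0, 0], "xyz": [0, 0, 0], "grip": 255}]'

```text
clock: 28.73
tool_pos: [0.735, -0.1873, 0.1267]
eef_rot: [-0.035, 0.999, 0.0, 0.001]
contact_force: [-1.1, -0.1, -3.4]
opening: 0.199
finger_force: 55.0
```

```bash
python3 - <<'E'
from carry import *
for c in('wrist','top'):
    p,Q,s,o,im=find(c,z=.15); print(c); [print(n,v) for n,v in o.items()]
cv2.imwrite('pics/t10.png',cv2.resize(im[165:275,235:380,::-1],None,fx=5,fy=5,interpolation=cv2.INTER_CUBIC))
print(p,Q.as_matrix().round(3),s['opening']); lip=p+Q.apply(G); print('lip',lip, 'in dish',R.from_euler('z',.07).inv().apply(lip-[.53,-.202,.018]))
poses=[]
for tl in np.linspace(0,.62,17)[1:]:
    f=tl/.62; poses.append(tcp_for_lip(lip*(1-f)+np.array([.56,-.20,.113])*f,.07,tl))
emit(poses,p,Q)
E
```

```text
wrist
teal [(3061, [334.0, 25.0], [0.615, -0.158])]
yellow [(2674, [263.0, 57.0], [0.632, -0.192]), (153, [285.0, 195.0], [0.706, -0.174]), (573, [396.0, 248.0], [0.737, -0.099]), (108, [201.0, 319.0], [0.802, -0.224]), (93, [319.0, 320.0], [0.796, -0.141]), (200, [437.0, 349.0], [0.816, -0.051])]
blue [(2119, [260.0, 246.0], [0.741, -0.186])]
purple [(2116, [217.0, 130.0], [0.671, -0.216])]
top
teal []
yellow [(411, [125.0, 107.0], [0.845, 0.302]), (64, [242.0, 131.0], [0.774, -0.023]), (42, [287.0, 153.0], [0.714, -0.146]), (52, [266.0, 164.0], [0.682, -0.089])]
blue [(2298, [461.0, 371.0], [0.125, -0.606])]
purple []
[ 0.73505956 -0.18737961  0.12679719] [[-0.997 -0.071  0.003]
 [-0.071  0.998  0.001]
 [-0.003  0.    -1.   ]] 0.19813214392909853
lip [ 0.55947164 -0.19981827  0.13629257] in dish [2.95520641e-02 1.15055984e-04 1.18292566e-01]
{"rot": [0.0, -0.036, 0.001] , "xyz": [-0.0, -0.0, -0.005] }
{"rot": [0.0, -0.075, 0.001] , "xyz": [-0.0, -0.0, -0.01] }
{"rot": [0.0, -0.113, 0.001] , "xyz": [-0.0, -0.0, -0.016] }
{"rot": [0.0, -0.152, 0.001] , "xyz": [0.0, -0.0, -0.021] }
{"rot": [0.0, -0.191, 0.001] , "xyz": [0.001, -0.0, -0.026] }
{"rot": [0.0, -0.23, 0.001] , "xyz": [0.002, -0.0, -0.032] }
{"rot": [0.0, -0.268, 0.001] , "xyz": [0.004, -0.0, -0.037] }
{"rot": [0.0, -0.307, 0.001] , "xyz": [0.005, -0.0, -0.042] }
--
{"rot": [0.0, -0.039, -0.0] , "xyz": [0.0, -0.0, -0.005] }
{"rot": [0.0, -0.078, 0.0] , "xyz": [0.001, -0.0, -0.011] }
{"rot": [0.0, -0.116, -0.0] , "xyz": [0.001, -0.0, -0.016] }
{"rot": [0.0, -0.155, 0.0] , "xyz": [0.002, -0.0, -0.022] }
{"rot": [0.0, -0.194, 0.0] , "xyz": [0.003, -0.0, -0.027] }
{"rot": [0.0, -0.233, -0.0] , "xyz": [0.005, -0.0, -0.032] }
{"rot": [0.0, -0.271, -0.0] , "xyz": [0.007, -0.0, -0.038] }
{"rot": [-0.0, -0.31, -0.0] , "xyz": [0.009, -0.0, -0.043] }
--
```

The lip is over the dish at (0.03, 0.00) in dish axes, and the samples are still on the tray. Lower a little, then tip about the lip.

Emit:
carry_out --plan '[{"rot": [0, 0, 0], "xyz": [0, 0, 0.005], "grip": 255}, {"rot": [0, 0, 0], "xyz": [0, 0, 0.013], "grip": 255}, {"rot": [0, 0, 0], "xyz": [0, 0, 0.022], "grip": 255}, {"rot": [0, 0, 0], "xyz": [0, 0, 0.03], "grip": 255}, {"rot": [0, 0, 0], "xyz": [0, 0, 0.035], "grip": 255}, {"rot": [0, 0, 0], "xyz": [0, 0, 0.035], "grip": 255}, {"rot": [0, 0, 0], "xyz": [0, 0, 0.035], "grip": 255}]'

```text
clock: 29.42
tool_pos: [0.7347, -0.1889, 0.091]
eef_rot: [-0.035, 0.999, -0.0, 0.001]
contact_force: [0.2, -0.6, -3.3]
opening: 0.197
finger_force: 55.0
```

Emit:
carry_out --plan '[{"rot": [0, -0.036, 0], "xyz": [0, 0, -0.006], "grip": 255}, {"rot": [0, -0.075, 0], "xyz": [0, 0, -0.011], "grip": 255}, {"rot": [0, -0.113, 0], "xyz": [0, 0, -0.018], "grip": 255}, {"rot": [0, -0.152, 0], "xyz": [0, 0, -0.024], "grip": 255}, {"rot": [0, -0.191, 0], "xyz": [0.001, 0, -0.03], "grip": 255}, {"rot": [0, -0.23, 0], "xyz": [0.002, 0, -0.036], "grip": 255}, {"rot": [0, -0.268, 0], "xyz": [0.004, 0, -0.042], "grip": 255}, {"rot": [0, -0.307, 0], "xyz": [0.005, 0, -0.048], "grip": 255}]'

```text
clock: 30.08
tool_pos: [0.7299, -0.1897, 0.141]
eef_rot: [-0.034, 0.987, 0.005, 0.155]
contact_force: [0.1, -0.3, -3.8]
opening: 0.197
finger_force: 55.0
```

Emit:
carry_out --plan '[{"rot": [0, -0.039, 0], "xyz": [0, 0, -0.006], "grip": 255}, {"rot": [0, -0.078, 0], "xyz": [0.001, 0, -0.012], "grip": 255}, {"rot": [0, -0.116, 0], "xyz": [0.001, 0, -0.018], "grip": 255}, {"rot": [0, -0.155, 0], "xyz": [0.002, 0, -0.025], "grip": 255}, {"rot": [0, -0.194, 0], "xyz": [0.003, 0, -0.031], "grip": 255}, {"rot": [0, -0.233, 0], "xyz": [0.005, 0, -0.037], "grip": 255}, {"rot": [0, -0.271, 0], "xyz": [0.007, 0, -0.043], "grip": 255}, {"rot": [0, -0.31, 0], "xyz": [0.009, 0, -0.049], "grip": 255}]'

```text
clock: 30.75
tool_pos: [0.7078, -0.1926, 0.1836]
eef_rot: [-0.034, 0.957, 0.013, 0.287]
contact_force: [0.7, 0.2, -2.9]
opening: 0.196
finger_force: 55.0
```

```bash
python3 - <<'E'
from carry import *
for c in('wrist','top'):
    p,Q,s,o,im=find(c,z=.035); print(c); [print(n,v) for n,v in o.items()]
cv2.imwrite('pics/t11.png',cv2.resize(im[165:275,235:380,::-1],None,fx=5,fy=5,interpolation=cv2.INTER_CUBIC))
print(p,s['opening'],'lip',p+Q.apply(G),'tilt',np.arccos(-Q.as_matrix()[2,2]))
E
```

```text
wrist
teal []
yellow [(260, [381.0, 164.0], [0.785, -0.028]), (40, [489.0, 236.0], [0.948, 0.243]), (26, [344.0, 239.0], [0.976, -0.017]), (159, [201.0, 314.0], [1.445, -0.318]), (149, [318.0, 314.0], [1.427, 0.043])]
blue [(2156, [260.0, 247.0], [1.013, -0.169])]
purple [(1705, [215.0, 15.0], [0.628, -0.234])]
top
teal []
yellow [(408, [125.0, 107.0], [0.878, 0.34]), (63, [242.0, 131.0], [0.799, -0.021]), (61, [287.0, 152.0], [0.736, -0.157]), (60, [266.0, 165.0], [0.696, -0.094]), (93, [305.0, 216.0], [0.539, -0.209])]
blue [(120, [308.0, 154.0], [0.729, -0.223]), (2258, [462.0, 371.0], [0.081, -0.668])]
purple []
[ 0.70962155 -0.19422092  0.18517903] 0.19789699246209838 lip [ 0.55789596 -0.20467466  0.09603833] tilt 0.5869202196535581
```

Emit:
carry_out --plan '[{"rot": [0, -0.04, 0], "xyz": [0, 0, -0.007], "grip": 255}, {"rot": [0, -0.08, 0], "xyz": [0.001, 0, -0.013], "grip": 255}, {"rot": [0, -0.1, 0], "xyz": [0.001, 0, -0.017], "grip": 255}, {"rot": [0, -0.1, 0], "xyz": [0.001, 0, -0.017], "grip": 255}, {"rot": [0, -0.1, 0], "xyz": [0.001, 0, -0.017], "grip": 255}, {"rot": [0, -0.1, 0], "xyz": [0.001, 0, -0.017], "grip": 255}]'

```text
clock: 31.35
tool_pos: [0.7117, -0.2021, 0.2155]
eef_rot: [-0.038, 0.947, 0.023, 0.318]
contact_force: [-1.2, 0.2, -3.1]
opening: 0.2
finger_force: 55.0
```

```bash
python3 - <<'E'
from carry import *
for c in('wrist','top','scene'):
    p,Q,s,o,im=find(c,z=.033); print(c); [print(n,v) for n,v in o.items()]
    cv2.imwrite(f'pics/{c}12.png',im[:,:,::-1])
print(p,s['opening'],'lip',p+Q.apply(G))
E
```

```text
wrist
teal []
yellow [(147, [382.0, 137.0], [0.787, -0.023]), (40, [479.0, 206.0], [0.944, 0.24]), (35, [341.0, 208.0], [0.967, -0.022]), (159, [201.0, 314.0], [1.814, -0.352]), (152, [318.0, 314.0], [1.812, 0.156])]
blue [(2171, [260.0, 247.0], [1.142, -0.161])]
purple []
top
teal [(59, [314.0, 236.0], [0.479, -0.237])]
yellow [(412, [125.0, 107.0], [0.879, 0.34]), (63, [242.0, 131.0], [0.8, -0.02]), (60, [287.0, 152.0], [0.736, -0.157]), (61, [266.0, 165.0], [0.696, -0.094]), (75, [301.0, 238.0], [0.472, -0.199])]
blue [(139, [314.0, 153.0], [0.733, -0.24]), (63, [316.0, 224.0], [0.514, -0.243]), (1924, [470.0, 371.0], [0.079, -0.691])]
purple [(87, [307.0, 229.0], [0.499, -0.215])]
scene
teal []
yellow [(86, [174.0, 81.0], [0.172, -0.861]), (101, [241.0, 167.0], [0.468, -0.203]), (154, [176.0, 231.0], [0.749, -0.144]), (158, [208.0, 234.0], [0.71, -0.082]), (193, [195.0, 279.0], [0.811, -0.01]), (85, [137.0, 292.0], [0.903, -0.072]), (113, [187.0, 337.0], [0.901, 0.069]), (39, [179.0, 324.0], [0.894, 0.042]), (50, [171.0, 333.0], [0.914, 0.044]), (40, [196.0, 340.0], [0.895, 0.085])]
blue [(2645, [239.0, 75.0], [-0.051, -0.691]), (344, [161.0, 126.0], [0.455, -0.578]), (66, [218.0, 167.0], [0.507, -0.254])]
purple [(89, [230.0, 169.0], [0.495, -0.219])]
[ 0.711708   -0.20169548  0.21530697] 0.19720876737315318 lip [ 0.5656841  -0.21235075  0.1171261 ]
```

Teal, yellow, blue and purple all measure inside the dish. Level the tray again, then take the last viewed picture to check for grey.

```bash
python3 - <<'E'
from carry import *
p,Q,s=now(); print(s['q'].round(2))
poses=[]
from scipy.spatial.transform import Slerp
S=Slerp([0,1],R.concatenate([Q,down(.07)])); e=np.array([.7355,-.188,.2])
poses=[(p+(e-p)*f+np.array([0,0,.0]),S(f)) for f in np.linspace(0,1,9)[1:]]
emit(poses,p,Q)
p0,y0=np.array([.7355,-.188,.2]),.07
a=np.array([.6101,.2368,.06]);N=16;t=np.linspace(0,1,N+1)[1:];f=t*t*(3-2*t)*.3+.7*t
emit([(p0+(a-p0)*x*np.array([1,1,0])+np.array([0,0,-.14*max(0,(x-.5)*2)]),down(y0-.206*x)) for x in f],p0,down(y0))
E
```

```text
[ 0.58  0.68 -0.39  1.87 -0.66  0.04  2.65]
{"rot": [0.003, 0.081, 0.001] , "xyz": [-0.001, 0.001, 0.003] }
{"rot": [0.006, 0.162, 0.002] , "xyz": [-0.003, 0.003, 0.007] }
{"rot": [0.009, 0.243, 0.003] , "xyz": [-0.004, 0.004, 0.01] }
{"rot": [0.012, 0.324, 0.005] , "xyz": [-0.005, 0.006, 0.014] }
{"rot": [0.016, 0.405, 0.006] , "xyz": [-0.006, 0.007, 0.017] }
{"rot": [0.019, 0.486, 0.007] , "xyz": [-0.008, 0.008, 0.021] }
{"rot": [0.022, 0.567, 0.008] , "xyz": [-0.009, 0.01, 0.024] }
{"rot": [0.025, 0.647, 0.009] , "xyz": [-0.01, 0.011, 0.027] }
--
{"rot": [0.0, 0.0, 0.01] , "xyz": [0.004, 0.02, 0.0] }
{"rot": [0.0, 0.0, 0.021] , "xyz": [0.01, 0.043, 0.0] }
{"rot": [0.0, 0.0, 0.033] , "xyz": [0.015, 0.069, 0.0] }
{"rot": [0.0, 0.0, 0.046] , "xyz": [0.021, 0.096, 0.0] }
{"rot": [0.0, 0.0, 0.059] , "xyz": [0.028, 0.125, 0.0] }
{"rot": [0.0, 0.0, 0.074] , "xyz": [0.034, 0.155, 0.0] }
{"rot": [0.0, 0.0, 0.088] , "xyz": [0.041, 0.185, 0.0] }
{"rot": [0.0, 0.0, 0.103] , "xyz": [0.048, 0.216, 0.0] }
--
{"rot": [0.0, 0.0, 0.015] , "xyz": [0.01, 0.03, 0.02] }
{"rot": [0.0, 0.0, 0.029] , "xyz": [0.02, 0.06, 0.04] }
{"rot": [0.0, 0.0, 0.044] , "xyz": [0.03, 0.089, 0.059] }
{"rot": [0.0, 0.0, 0.057] , "xyz": [0.039, 0.117, 0.078] }
{"rot": [0.0, 0.0, 0.07] , "xyz": [0.048, 0.143, 0.096] }
{"rot": [0.0, 0.0, 0.082] , "xyz": [0.056, 0.168, 0.112] }
{"rot": [0.0, 0.0, 0.093] , "xyz": [0.063, 0.19, 0.127] }
{"rot": [0.0, 0.0, 0.103] , "xyz": [0.07, 0.21, 0.14] }
--
```

Emit:
carry_out --plan '[{"rot": [0.003, 0.08, 0], "xyz": [0, 0.001, 0.003], "grip": 255}, {"rot": [0.006, 0.16, 0], "xyz": [-0.003, 0.003, 0.007], "grip": 255}, {"rot": [0.009, 0.24, 0], "xyz": [-0.004, 0.004, 0.01], "grip": 255}, {"rot": [0.012, 0.32, 0], "xyz": [-0.005, 0.006, 0.014], "grip": 255}, {"rot": [0.016, 0.4, 0.005], "xyz": [-0.006, 0.007, 0.017], "grip": 255}, {"rot": [0.019, 0.48, 0.007], "xyz": [-0.008, 0.008, 0.021], "grip": 255}, {"rot": [0.022, 0.567, 0.008], "xyz": [-0.009, 0.01, 0.024], "grip": 255}, {"rot": [0.025, 0.647, 0.009], "xyz": [-0.01, 0.011, 0.027], "grip": 255}]'

```text
clock: 32.17
tool_pos: [0.7359, -0.1872, 0.201]
eef_rot: [-0.035, 0.999, -0.001, -0.001]
contact_force: [1.4, -0.2, -2.8]
opening: 0.197
finger_force: 55.0
```

```bash
python3 - <<'E'
from carry import *
p,Q,s=now(); print(p,Q.as_matrix().round(3),s['q'].round(2),s['opening']); print(rel(p,Q,(.7355,-.188,.2),down(.07)))
E
```

```text
[ 0.73586276 -0.1871911   0.20095664] [[-0.997 -0.071 -0.002]
 [-0.071  0.997 -0.002]
 [ 0.002 -0.002 -1.   ]] [ 0.02  0.93  0.44  1.08 -0.37  1.2   2.08] 0.19712827689497306
(array([ 0.0004, -0.0008,  0.001 ]), array([-0.002, -0.002,  0.001]))
```

Emit:
carry_out --plan '[{"rot": [0, 0, 0.01], "xyz": [0.004, 0.015, 0], "grip": 255}, {"rot": [0, 0, 0.021], "xyz": [0.01, 0.043, 0], "grip": 255}, {"rot": [0, 0, 0.033], "xyz": [0.015, 0.069, 0], "grip": 255}, {"rot": [0, 0, 0.046], "xyz": [0.021, 0.096, 0], "grip": 255}, {"rot": [0, 0, 0.059], "xyz": [0.028, 0.125, 0], "grip": 255}, {"rot": [0, 0, 0.074], "xyz": [0.034, 0.155, 0], "grip": 255}, {"rot": [0, 0, 0.088], "xyz": [0.041, 0.185, 0], "grip": 255}, {"rot": [0, 0, 0.103], "xyz": [0.048, 0.216, 0], "grip": 255}]'

```text
clock: 32.83
tool_pos: [0.6719, 0.025, 0.2002]
eef_rot: [0.017, 1.0, -0.0, 0.001]
contact_force: [0.0, 0.4, -2.4]
opening: 0.205
finger_force: 55.0
```

Emit:
carry_out --plan '[{"rot": [0, 0, 0.015], "xyz": [0.01, 0.03, 0.015], "grip": 255}, {"rot": [0, 0, 0.029], "xyz": [0.02, 0.06, 0.035], "grip": 255}, {"rot": [0, 0, 0.044], "xyz": [0.03, 0.089, 0.055], "grip": 255}, {"rot": [0, 0, 0.057], "xyz": [0.039, 0.117, 0.078], "grip": 255}, {"rot": [0, 0, 0.07], "xyz": [0.048, 0.143, 0.096], "grip": 255}, {"rot": [0, 0, 0.082], "xyz": [0.056, 0.168, 0.112], "grip": 255}, {"rot": [0, 0, 0.093], "xyz": [0.063, 0.19, 0.127], "grip": 255}, {"rot": [0, 0, 0.103], "xyz": [0.07, 0.21, 0.14], "grip": 255}]'

```text
clock: 33.5
tool_pos: [0.6086, 0.2384, 0.0589]
eef_rot: [0.067, 0.998, 0.0, 0.0]
contact_force: [0.7, -0.3, -3.5]
opening: 0.198
finger_force: 55.0
```

Emit:
carry_out --plan '[{"rot": [0, 0, 0], "xyz": [0, 0, 0], "grip": 255}, {"rot": [0, 0, 0], "xyz": [0, 0, 0], "grip": 255}, {"rot": [0, 0, 0], "xyz": [0, 0, 0], "grip": 255}]'

```text
clock: 33.75
tool_pos: [0.6105, 0.2346, 0.0607]
eef_rot: [0.068, 0.998, -0.0, 0.001]
contact_force: [0.7, -0.4, -2.5]
opening: 0.198
finger_force: 55.0
```

```bash
python3 - <<'E'
from carry import *
p,Q,s=now(); print(p,Q.as_matrix().round(3),s['q'].round(2),s['opening']); print(rel(p,Q,(.6101,.2368,-.002),down(-.136)))
im=r.snapshot('top')[:,:,::-1]; sc=r.snapshot('scene')[:,:,::-1]
a=cv2.resize(im[178:260,262:382],(800,547),interpolation=cv2.INTER_CUBIC); b=cv2.resize(sc[130:235,130:290],(300,197),interpolation=cv2.INTER_CUBIC)
cv2.imwrite('pics/last.png',a)
E
```

```text
[0.61049455 0.2346234  0.06069782] [[-0.991  0.137  0.003]
 [ 0.137  0.991 -0.001]
 [-0.003 -0.001 -1.   ]] [-0.67  0.95  0.46  1.6  -0.57  0.72  1.49] 0.19786757728989676
(array([0.0009, 0.0022, 0.0627]), array([-0.001,  0.003, -0.001]))
```

View pics/last.png

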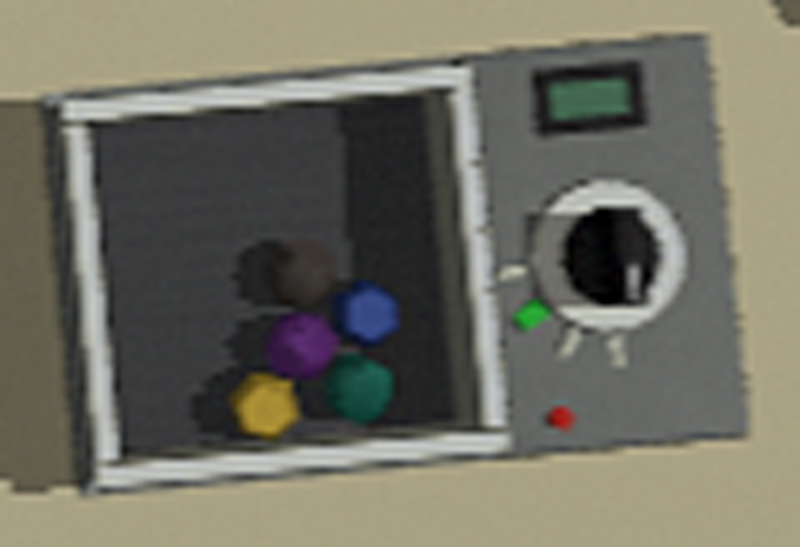

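All five samples are in the dish: grey (303,270), blue (367,313), purple (302,345), yellow (266,404), teal (360,387). The dial pointer is at (633,280), with the marks at (615,350), (570,343), green (532,314) and (511,272). Set the tray down on its mat and measure the dial.

Emit:
carry_out --plan '[{"rot": [0, 0, 0], "xyz": [0.001, 0.002, 0.02], "grip": 255}, {"rot": [0, 0, 0], "xyz": [0.001, 0.002, 0.04], "grip": 255}, {"rot": [0, 0, 0], "xyz": [0.001, 0.002, 0.053], "grip": 255}, {"rot": [0, 0, 0], "xyz": [0.001, 0.002, 0.059], "grip": 255}, {"rot": [0, 0, 0], "xyz": [0.001, 0.002, 0.062], "grip": 255}, {"rot": [0, 0, 0], "xyz": [0.001, 0.002, 0.063], "grip": 255}, {"rot": [0, 0, 0], "xyz": [0.001, 0.002, 0.063], "grip": 255}]'

```text
clock: 34.43
tool_pos: [0.61, 0.2369, -0.0019]
eef_rot: [0.069, 0.998, 0.0, 0.001]
contact_force: [0.7, 0.2, -1.3]
opening: 0.198
finger_force: 55.0
```

```bash
python3 - <<'E'
from carry import *
from scipy.optimize import least_squares
p,Q,s=now(); print(p,s['contact_force'],s['opening'])
g=lambda u,v,z: unproj('top',262+u/6.667,178+v/6.667,z)[:2]
M=np.array([g(*m,.05) for m in [(615,350),(570,343),(532,314),(511,272)]]); print(M.round(4))
def f(x):
    a=x[3]-np.array([0,.5,1,1.5]); return (M-x[:2]-x[2]*np.c_[np.cos(a),np.sin(a)]).ravel()
s=least_squares(f,[.53,-.34,.035,np.pi]); print(s.x.round(4),s.fun.round(4))
print('skirt',g(610,255,.06),g(610,255,.07)); P=g(633,280,.103); print('pointer',P, 'dir',np.arctan2(*(P-s.x[:2])[::-1]),np.linalg.norm(P-s.x[:2]))
print('bar corners',[g(*c,.103).round(4) for c in [(610,208),(655,222),(655,300),(620,305)]])
E
```

```text
[ 0.6100145   0.23693078 -0.00186876] [ 0.73058304  0.21156604 -1.34482469] 0.19788123045150074
[[ 0.4957 -0.3544]
 [ 0.4988 -0.3344]
 [ 0.5118 -0.3177]
 [ 0.5306 -0.3086]]
[ 0.5378 -0.3505  0.0422  3.2408] [-0.0001  0.0003 -0.0001 -0.0004  0.0002 -0.0002 -0.      0.0003]
skirt [ 0.53806074 -0.35042456] [ 0.53807459 -0.34785369]
pointer [ 0.52741862 -0.3489751 ] dir 2.9931062000839423 0.010490946193092555
bar corners [array([ 0.5582, -0.3398]), array([ 0.5521, -0.3588]), array([ 0.5189, -0.3582]), array([ 0.5168, -0.3432])]
```

The tray is down on its mat. The marks fit a circle to 0.4 mm: axis (0.538,-0.3505), green at heading 2.24 rad. Release the tray, rise, and plan the move to the dial.

Emit:
carry_out --plan '[{"rot": [0, 0, 0], "xyz": [0, 0, 0], "grip": 120}, {"rot": [0, 0, 0], "xyz": [0, 0, 0], "grip": 120}, {"rot": [0, 0, 0], "xyz": [0, 0, 0], "grip": 120}, {"rot": [0, 0, 0], "xyz": [0, 0, 0], "grip": 120}, {"rot": [0, 0, 0], "xyz": [0, 0, -0.03], "grip": 120}, {"rot": [0, 0, 0], "xyz": [0, 0, -0.07], "grip": 120}, {"rot": [0, 0, 0], "xyz": [0, 0, -0.11], "grip": 120}, {"rot": [0, 0, 0], "xyz": [0, 0, -0.15], "grip": 140}]' --squeeze 20

```text
clock: 35.1
tool_pos: [0.6087, 0.237, 0.1493]
eef_rot: [0.069, 0.998, -0.0, 0.0]
contact_force: [0.2, 1.3, 0.1]
opening: 0.479
finger_force: 0.0
```

```bash
python3 - <<'E'
from carry import *
p,Q,s=now(); print(p,s['opening'])
for a,b in [((.590,-.04,.15),down(-.13)),((.538,-.3505,.13),down(-.12))]: print(rel(p,Q,a,b)); p,Q=np.array(a),b
im=r.snapshot('wrist'); h=cv2.cvtColor(im,cv2.COLOR_RGB2HSV)
p,Q,s=now(); m=cv2.inRange(h,(105,120,60),(125,255,255)); c,_,st,ce=cv2.connectedComponentsWithStats(m); print([(st[i,4],unproj('wrist',*ce[i],.05,(p,Q.as_quat())).round(3)) for i in range(1,c) if st[i,4]>100])
E
```

```text
[0.60866858 0.23698703 0.14927441] 0.4788073924245263
(array([-0.0196, -0.2769, -0.0006]), array([-0.   ,  0.001, -0.008]))
(array([ 0.0113, -0.3146,  0.02  ]), array([ 0.  ,  0.  , -0.01]))
[(np.int32(911), array([0.622, 0.238, 0.05 ]))]
```

Emit:
carry_out --plan '[{"rot": [0, 0, -0.008], "xyz": [-0.003, -0.04, 0], "grip": 140}, {"rot": [0, 0, -0.008], "xyz": [-0.006, -0.08, 0], "grip": 140}, {"rot": [0, 0, -0.008], "xyz": [-0.009, -0.12, 0], "grip": 140}, {"rot": [0, 0, -0.008], "xyz": [-0.012, -0.16, 0], "grip": 140}, {"rot": [0, 0, -0.008], "xyz": [-0.015, -0.2, 0], "grip": 140}, {"rot": [0, 0, -0.008], "xyz": [-0.017, -0.24, 0], "grip": 140}, {"rot": [0, 0, -0.008], "xyz": [-0.02, -0.277, 0], "grip": 140}, {"rot": [0, 0, -0.008], "xyz": [-0.02, -0.277, 0], "grip": 140}]'

```text
clock: 35.82
tool_pos: [0.5896, -0.0518, 0.1488]
eef_rot: [0.072, 0.997, -0.004, 0.002]
contact_force: [-0.3, -1.6, 0.4]
opening: 0.451
finger_force: 0.0
```

Emit:
carry_out --plan '[{"rot": [0, 0, -0.01], "xyz": [0.001, -0.04, 0], "grip": 140}, {"rot": [0, 0, -0.01], "xyz": [0.003, -0.08, 0], "grip": 140}, {"rot": [0, 0, -0.01], "xyz": [0.004, -0.12, 0], "grip": 140}, {"rot": [0, 0, -0.01], "xyz": [0.006, -0.16, 0], "grip": 140}, {"rot": [0, 0, -0.01], "xyz": [0.007, -0.2, 0], "grip": 140}, {"rot": [0, 0, -0.01], "xyz": [0.009, -0.24, 0], "grip": 140}, {"rot": [0, 0, -0.01], "xyz": [0.01, -0.28, 0], "grip": 140}, {"rot": [0, 0, -0.01], "xyz": [0.011, -0.315, 0.01], "grip": 140}]'

```text
clock: 36.48
tool_pos: [0.5392, -0.3548, 0.1393]
eef_rot: [0.061, 0.998, -0.002, 0.002]
contact_force: [0.5, -0.6, 0.2]
opening: 0.453
finger_force: 0.0
```

Emit:
carry_out --plan '[{"rot": [0, 0, 0], "xyz": [0, 0, 0], "grip": 140}, {"rot": [0, 0, 0], "xyz": [0, 0, 0], "grip": 140}, {"rot": [0, 0, 0], "xyz": [0, 0, 0], "grip": 140}]'

```text
clock: 36.73
tool_pos: [0.5395, -0.3496, 0.1371]
eef_rot: [0.06, 0.998, 0.001, 0.001]
contact_force: [1.3, 1.0, -0.5]
opening: 0.455
finger_force: 0.0
```

```bash
python3 - <<'E'
from carry import *
p,Q,s=now(); q=Q.as_quat(); print(p,s['opening'],s['q'].round(2)); print(rel(p,Q,(.538,-.3505,.05),down(-.12)))
im=r.snapshot('wrist'); h=cv2.cvtColor(im,cv2.COLOR_RGB2HSV); cv2.imwrite('pics/w13.png',im[:,:,::-1])
m=cv2.inRange(h,(50,120,80),(70,255,255)); c,_,st,ce=cv2.connectedComponentsWithStats(m); print('green',[(st[i,4],ce[i].round(0),unproj('wrist',*ce[i],.05,(p,q)).round(4)) for i in range(1,c) if st[i,4]>20])
T=np.eye(4);T[:3,:3]=Q.as_matrix();T[:3,3]=p
c=r.camera_params('wrist');M=np.linalg.inv(T@c['hand_eye'])
v=M@np.array([.538,-.3505,.103,1]); u0,v0=c['fx']*v[0]/v[2]+c['cx'],c['fy']*v[1]/v[2]+c['cy']; print('axis px',u0,v0)
# white pointer on black bar, around axis at top height
g=cv2.cvtColor(im,cv2.COLOR_RGB2GRAY); y0,x0=int(v0),int(u0)
w=g[max(y0-48,0):y0+30:3,x0-36:x0+37:3]; print(max(y0-48,0),x0-36); print('\n'.join(''.join(' .:-=+*#%@'[min(9,int(t)//26)] for t in row) for row in w))
E
```

```text
[ 0.53946171 -0.34961978  0.13710376] 0.4545093026596923 [ 0.3   0.82  0.4   1.59 -0.4   0.81  2.31]
(array([ 0.0015, -0.0012,  0.0871]), array([0.002, 0.001, 0.001]))
green [(np.int32(139), array([290., 159.]), array([ 0.5127, -0.3164,  0.05  ]))]
axis px 257.85060376502366 204.64110774018982
156 221
++++++++===*%#*+::=+=====
++++++++%%%%%%%%%#-:=====
+++++=%%%%%%%%%%%%%#:===-
++++=@%%%%%%%%%%%%##+-:++
+++=@%%%%%@*#==+++++++--+
++=%%%%%%-      :+++++--+
++=%%%%%          +++++-+
++%%%%% .          +++++=
+=@%%%-.. .:       :+++%-
==%%%@.....@        +++%:
+=%%%*... .@.. .    +++%:
+=%%%+... .==       +++%:
+=%%%*... . #.      +++*:
+=@%%*......@       ++++-
==@%%@......# .   . +++=-
+==%%%+ .. ....    =+++-=
++=@%%%:.. .... ..:++++++
+++=%%%%-  ....  =%%%%=++
=====@%%%%: ....-%%%%====
++++==%%%%@..... %%#=++=+
+=++++=*%%%-.... @*=++=+=
+++==+===+#*.... ======++
++++=+=====+..-=+=+====++
+=+++====++==+======+=+=+
+++====++====+==========+
+++=++++========++====+++
```

The pointer reads about θ = 0.07, so the dial is at the first click. The green mark agrees to 1.6 mm. Descend at yaw about -0.05 and grip the bar.

Emit:
carry_out --plan '[{"rot": [0, 0, -0.07], "xyz": [0.002, -0.001, 0.02], "grip": 140}, {"rot": [0, 0, -0.07], "xyz": [0.002, -0.001, 0.045], "grip": 140}, {"rot": [0, 0, -0.07], "xyz": [0.002, -0.001, 0.065], "grip": 140}, {"rot": [0, 0, -0.07], "xyz": [0.002, -0.001, 0.077], "grip": 140}, {"rot": [0, 0, -0.07], "xyz": [0.002, -0.001, 0.084], "grip": 140}, {"rot": [0, 0, -0.07], "xyz": [0.002, -0.001, 0.084], "grip": 140}, {"rot": [0, 0, -0.07], "xyz": [0.002, -0.001, 0.084], "grip": 140}]' --squeeze 20

```text
clock: 37.37
tool_pos: [0.5378, -0.3513, 0.0539]
eef_rot: [0.024, 1.0, -0.0, 0.001]
contact_force: [0.1, -0.4, 0.8]
opening: 0.452
finger_force: 0.0
```

Emit:
carry_out --plan '[{"rot": [0, 0, 0], "xyz": [0, 0, 0], "grip": 255}, {"rot": [0, 0, 0], "xyz": [0, 0, 0], "grip": 255}, {"rot": [0, 0, 0], "xyz": [0, 0, 0], "grip": 255}, {"rot": [0, 0, 0], "xyz": [0, 0, 0], "grip": 255}, {"rot": [0, 0, 0], "xyz": [0, 0, 0], "grip": 255}, {"rot": [0, 0, 0], "xyz": [0, 0, 0], "grip": 255}, {"rot": [0, 0, 0], "xyz": [0, 0, 0], "grip": 255}]'

```text
clock: 37.95
tool_pos: [0.5378, -0.3509, 0.054]
eef_rot: [0.025, 1.0, 0.0, 0.001]
contact_force: [-0.3, 3.2, 6.0]
opening: 0.15
finger_force: 19.4
```

```bash
python3 - <<'E'
from carry import *
p,Q,s=now(); print(p,s['opening'],s['finger_force'],s['contact_force'],s['moment'],s['q'].round(2))
m=Q.as_matrix(); y=np.arctan2(-m[0,1],m[1,1]); print('yaw',y); print(rel(p,Q,(.538,-.3505,p[2]),down(-.9)))
E
```

```text
[ 0.53783823 -0.35094779  0.05400787] 0.14962788197105373 19.40611682832241 [-0.31560077  3.20422303  6.04417025] [ 0.66487855 -0.02269924  0.07961572] [ 0.34  0.92  0.32  1.64 -0.43  0.65  2.41]
yaw -0.049197280503902985
(array([-0.0001,  0.0005,  0.    ]), array([0.002, 0.002, 0.851]))
```

Emit:
carry_out --plan '[{"rot": [0, 0, 0.11], "xyz": [0, 0, 0], "grip": 255}, {"rot": [0, 0, 0.22], "xyz": [0, 0, 0], "grip": 255}, {"rot": [0, 0, 0.33], "xyz": [0, 0, 0], "grip": 255}, {"rot": [0, 0, 0.44], "xyz": [0, 0, 0], "grip": 255}, {"rot": [0, 0, 0.55], "xyz": [0, 0, 0], "grip": 255}, {"rot": [0, 0, 0.66], "xyz": [0, 0, 0], "grip": 255}, {"rot": [0, 0, 0.77], "xyz": [0, 0, 0], "grip": 255}, {"rot": [0, 0, 0.86], "xyz": [0, 0, 0], "grip": 255}]'

```text
clock: 38.62
tool_pos: [0.5379, -0.3508, 0.054]
eef_rot: [0.442, 0.897, 0.001, 0.001]
contact_force: [0.6, 3.8, 6.2]
opening: 0.146
finger_force: 19.4
```

Emit:
carry_out --plan '[{"rot": [0, 0, 0], "xyz": [0, 0, 0], "grip": 255}, {"rot": [0, 0, 0], "xyz": [0, 0, 0], "grip": 255}, {"rot": [0, 0, 0], "xyz": [0, 0, 0], "grip": 255}, {"rot": [0, 0, 0], "xyz": [0, 0, 0], "grip": 255}]'

```text
clock: 38.95
tool_pos: [0.5381, -0.351, 0.054]
eef_rot: [0.439, 0.898, 0.001, 0.001]
contact_force: [0.8, 2.8, 5.6]
opening: 0.145
finger_force: 19.6
```

Emit:
carry_out --plan '[{"rot": [0, 0, 0], "xyz": [0, 0, 0], "grip": 140}, {"rot": [0, 0, 0], "xyz": [0, 0, 0], "grip": 140}, {"rot": [0, 0, 0], "xyz": [0, 0, 0], "grip": 140}, {"rot": [0, 0, 0], "xyz": [0, 0, 0], "grip": 140}, {"rot": [0, 0, 0], "xyz": [0, 0, -0.02], "grip": 140}, {"rot": [0, 0, 0], "xyz": [0, 0, -0.05], "grip": 140}, {"rot": [0, 0, 0], "xyz": [0, 0, -0.084], "grip": 140}, {"rot": [0, 0, 0], "xyz": [0, 0, -0.084], "grip": 140}]'

```text
clock: 39.62
tool_pos: [0.5393, -0.3555, 0.1435]
eef_rot: [0.44, 0.898, -0.001, 0.006]
contact_force: [-0.5, -1.4, 0.2]
opening: 0.451
finger_force: 0.0
```

```bash
python3 - <<'E'
from carry import *
p,Q,s=now(); m=Q.as_matrix(); print(p,'yaw',np.arctan2(-m[0,1],m[1,1]),s['opening'])
im=r.snapshot('wrist'); c=r.camera_params('wrist')
T=np.eye(4);T[:3,:3]=m;T[:3,3]=p;M=np.linalg.inv(T@c['hand_eye'])
def px(P): v=M@np.r_[P,1]; return np.array([c['fx']*v[0]/v[2]+c['cx'],c['fy']*v[1]/v[2]+c['cy']])
print('axis',px([.538,-.3505,.103]),'pointer end if 1.0',px([.538+.021*np.cos(2.24),-.3505+.021*np.sin(2.24),.103]))
h=cv2.cvtColor(im,cv2.COLOR_RGB2HSV); mm=cv2.inRange(h,(50,120,80),(70,255,255)); k,_,st,ce=cv2.connectedComponentsWithStats(mm); print('green',[(st[i,4],ce[i].round(0)) for i in range(1,k) if st[i,4]>20],'expected',px([.5118,-.3177,.05]))
g=cv2.cvtColor(im,cv2.COLOR_RGB2GRAY); u0,v0=px([.538,-.3505,.103]).astype(int)
w=g[v0-54:v0+30:3,u0-36:u0+37:3]; print(v0-54,u0-36); print('\n'.join(''.join(' .:-=+*#%@'[min(9,int(t)//26)] for t in row) for row in w))
E
```

```text
[ 0.53926056 -0.35546751  0.14347857] yaw -0.9105431026163766 0.45098971250213304
axis [261.32819004 198.40286799] pointer end if 1.0 [261.15545415 174.22411761]
green [(np.int32(145), array([261., 140.]))] expected [260.36139742 140.49163913]
144 225
=+==+%-=+=+===+::::=%====
+====%%-+++===---:=+=====
+++===%=-:-=+=-:--+===+==
++====+:#%%%%==++--:+====
:=++=:#%%%%%+++++++-:-===
%+-=-%%%%%##+++++++=-:===
#%%=%%%%%=++==+++++%%--==
==+#%%%%+:      ++=%%%:+=
=+=%%%%# .       -+%%%=:=
++%%%%%...        ==%%@:=
==%%%% ... .+.     +%%%-+
==%%%%.... .@.    .:%%%==
+*%%%=.... .@..   . =%%*=
++%%%:.... .@.    ..%%%#=
+=%%%:.... .@.    . %%%==
+=%%%+.... .@ .   ..%%%==
==%%%@.... .=.    .#%%%==
+=#%%%:... ...   . %%%#==
++=%%%@... ...  . @%%%===
++=+%%%@.. ..... #%%%*===
++=+*%%%%# ... *%%%%*====
+=+==+%%%% ... %%%%*=====
++==+==%%% ... @%#=======
+++++====* ... +=========
++==+===+===--===========
*=+++++=++==============+
##++=+++==+=============.
####===================:.
```

The pointer lies along column 261, straight at the green mark (261,140), so the dial is at 1.0. A last numeric check before handing in.

Emit:
carry_out --plan '[{"rot": [0, 0, 0], "xyz": [0, 0, -0.04], "grip": 140}, {"rot": [0, 0, 0], "xyz": [0, 0, -0.08], "grip": 140}, {"rot": [0, 0, 0], "xyz": [0, 0, -0.1], "grip": 140}, {"rot": [0, 0, 0], "xyz": [0, 0, -0.1], "grip": 140}, {"rot": [0, 0, 0], "xyz": [0, 0, -0.1], "grip": 140}]'

```text
clock: 40.08
tool_pos: [0.5369, -0.3516, 0.2373]
eef_rot: [0.439, 0.898, 0.0, 0.001]
contact_force: [-0.9, -0.9, -0.8]
opening: 0.449
finger_force: 0.0
```

```bash
python3 - <<'E'
from carry import *
p,Q,s,o,im=find('top',z=.033); [print(n,v) for n,v in o.items()]
p,Q,s,o,im=find('scene',z=.033); [print(n,v) for n,v in o.items()]
im=r.snapshot('top'); g=cv2.cvtColor(im,cv2.COLOR_RGB2GRAY)
m=(g[170:270,120:190]>150).astype(np.uint8); k,l,st,ce=cv2.connectedComponentsWithStats(m)
hsv=cv2.cvtColor(im,cv2.COLOR_RGB2HSV)[170:270,120:190]
for i in range(1,k):
    if st[i,4]>300:
        print('bright',st[i],[unproj('top',120+x,170+y,.006).round(3)[:2] for x,y in cv2.boxPoints(cv2.minAreaRect(np.argwhere(l==i)[:,::-1].astype(np.float32)))])
E
```

```text
teal [(82, [315.0, 236.0], [0.479, -0.241])]
yellow [(402, [125.0, 107.0], [0.879, 0.34]), (63, [242.0, 131.0], [0.8, -0.02]), (58, [287.0, 152.0], [0.736, -0.157]), (59, [266.0, 165.0], [0.697, -0.094]), (61, [301.0, 238.0], [0.472, -0.198])]
blue [(174, [157.0, 193.0], [0.612, 0.24]), (75, [318.0, 226.0], [0.509, -0.248]), (2284, [461.0, 371.0], [0.08, -0.667])]
purple [(88, [307.0, 229.0], [0.499, -0.216])]
teal [(49, [227.0, 162.0], [0.473, -0.253])]
yellow [(87, [241.0, 167.0], [0.468, -0.204]), (133, [175.0, 231.0], [0.749, -0.146]), (135, [207.0, 234.0], [0.711, -0.084]), (177, [195.0, 279.0], [0.812, -0.011]), (29, [139.0, 293.0], [0.902, -0.066]), (30, [179.0, 324.0], [0.894, 0.042]), (36, [187.0, 337.0], [0.902, 0.07])]
blue [(3123, [233.0, 75.0], [-0.037, -0.713]), (71, [219.0, 166.0], [0.504, -0.256]), (477, [360.0, 280.0], [0.608, 0.235])]
purple [(86, [230.0, 169.0], [0.495, -0.219])]
bright [   0    0   70   84 1373] [array([0.685, 0.363]), array([0.684, 0.147]), array([0.426, 0.145]), array([0.427, 0.359])]
bright [   9   31   50   48 1612] [array([0.446, 0.332]), array([0.593, 0.311]), array([0.572, 0.177]), array([0.425, 0.199])]
```

```bash
python3 -c "
from plant import r
print(r.finish_job())"
```

```text
the job is handed in; nothing more can be done
None
```

The job is handed in at about 40 s on the robot's clock; at my last check all five samples were in the dish, the dial pointed at the green mark and the empty tray was back on its mat, but the hand-in returned no verdict.

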